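Change the nests in a blister sealer

ROBOT

A 6-joint arm with a two-finger parallel gripper is mounted at the origin on the work surface. World frame = base frame: x ahead of the robot, y to its left, z up, the work surface at z = 0. Lengths are in mm, angles in rad, forces in N, time in s.
With the tool pointing down it reaches from about 350 to 875 mm from the base axis. Payload 4.2 kg.
Tool frame: the origin (TCP) lies midway between the tips of the shut fingers; the grasp point (between the pads) lies 19 mm behind it; y points along the fingers, x is the direction in which the jaws open and shut, and the axes are right-handed (so a half turn about y gives the same grasp; the last joint's range is limited). The gripper opens to 85 mm and grips with 20 to 120 N. Pads are 22 mm wide; open, the fingers measure 114 mm over their backs; the gripper's body (76 mm by 85 mm) begins 54 mm behind the grasp point. The pads swing forward as they close: fully open they stand 13 mm farther back than shut.
Start: joints at [1.583, 0.385, 0.008, 0, -1.194, -0.259], TCP at [152.657, 606.049, 231.312] pointing down, gripper open.
Joint ranges: [-3.14, 3.14], [-1.21, 2.06], [-1.07, 1.41], [-3.16, 2.05], [-2.99, -0.16], [-3.1, 3.1]. Speed limits (rad/s): [2.79, 2.79, 3.14, 3.14, 3.14, 3.14].

INTERFACE

Orientations are given as a unit quaternion [x, y, z, w].
In Python, from bench import read_state, get_image, job_done gives the robot as it stands.
- The arm moves only by the tool play_rows, never from a script. Its argument "series" is a list of rows, each a list of 7 numbers: the shift along the tool's x, y, z in m, then the turn, a rotation vector about the tool's x, y, z in rad, then the finger opening in m, from 0 to 0.0854. In form: [[x, y, z, wx, wy, wz, claw], ...]. A call has 1 to 10 rows; each row shifts and turns the pose as measured when the row begins, along the tool's axes as they then stand; what a row does not reach is not made up. A row lasts 1/10 s, in which the tool goes at most 50 mm and 8.59 degrees, less where a joint would pass 70% of its speed; a pose out of reach is approached as far as the arm can. A call with a gripper value outside its range is refused whole. The fingers move at their own pace and stop on an object; the grip force is fixed at half the most. Time passes only in rows, so rows that do not move let the fingers close. It gives the time, the measured TCP pose, the force and the opening at its end, in the units of the state.
- read_state(): the state, without advancing time (a new reading comes with each control period).
- get_image(name): name is "scene" or "top"; returns a dict with "color" (384x512x3 uint8, red, green, blue), "intrinsics" (3x3 intrinsics, pixels), "origin" and "orientation" of the camera in the world. Camera axes: x right, y down, z forward; pixel columns grow to the right and rows downward; lengths in mm; the calibration is good to about 2 mm. A picture is of the moment at which its call begins. There is no depth.
- job_done(): hands the job in, once; it reports no verdict.
The state is a dict: "clock": time; "joints": joint angles; "joint_vel": joint speeds; "joint_efforts": joint torques, N m; "position": TCP position; "ee_rot": TCP orientation; "contact_force": force on the tool from outside, world axes, zero at the start; "wrist_torque": the same for the moment, N m; "gripper_width": finger opening in mm.
Only numpy, scipy, OpenCV 4.12 (cv2) and the standard library are available. Lean on these libraries where they do the work, as an engineer would, in place of code of your own. Each camera call takes 0.05 s, during which the arm holds its last target. There are 200 camera calls.

TASK

The sealer holds a nest with a finished round pack: slide that nest, with its pack still in it, out from under the sealing frame onto the empty outline at the side, put the square blister shell flat into the pocket of the empty square-pocket nest, and slide that nest sideways squarely into the outline under the sealing frame. Both nests must end square inside their outlines with their handles towards the robot, and must stay flat on the bench all the way: slide them, never lift or tip them. Leave the flask, the oil can and the spare round shell where they stand.

Things in the scene. Friction and masses are not known exactly. Their poses are not given: they have to be found in the camera images.
- press: fixed heat sealer. Origin: centre of the white outline (inner side 136 mm) under its sealing frame, at bench height; x away from the robot, z up. Open frame at z = 105 to 140 mm: outer edges x = -62 to 62, y = +-70 mm, bars 20 mm wide; side bars run back to posts (26 mm square, x = 120, y = +-60, 230 mm high). No room for an upright gripper at the handle of a nest under it: lean the tool back.
- mark_out: painted white square outline on the bench, inner side 136 mm, line 6 mm wide, flat. Origin: its centre, at bench height; x and y along its sides, x away from the robot. The empty place where the finished nest must go; to the left or the right of the sealer, about 220 mm from it.
- mark_load: painted white square outline on the bench, inner side 136 mm, line 6 mm wide, flat. Origin: its centre, at bench height; x and y along its sides, x away from the robot. The place on the other side of the sealer, where the empty nest stands at the start.
- nest_round: loose wooden nest, 120 x 120 x 22 mm, 0.4 kg, with a round pocket in the middle of its top, 8 mm deep, 71 mm across. Steel handle fin on its front side (to the robot): 12 mm wide in y, x = -105 to -55, z = 10 to 58 mm. Origin: centre of the underside; x away from the robot, z up. It starts under the sealing frame with the finished pack in its pocket.
- nest_square: loose wooden nest, 120 x 120 x 22 mm, 0.4 kg, with a square pocket in the middle of its top, 8 mm deep, 71 mm wide, sides along x and y. Steel handle fin on its front side (to the robot): 12 mm wide in y, x = -105 to -55, z = 10 to 58 mm. Origin: centre of the underside; x away from the robot, z up. It starts empty on mark_load.
- pack_sealed: finished round pack of white plastic: flange 66 mm across and 4 mm thick, round bubble 34 mm across in the middle, 26 mm high in all, 30 g. Origin: centre of the underside, z up. It lies in nest_round's pocket (underside 14 mm above the nest's underside).
- shell_square: loose square blister shell of white plastic: flange 66 x 66 x 4 mm, square bubble 32 x 32 mm in the middle, 26 mm high in all, 30 g, lying bubble up on the bench at the far left or far right. Origin: centre of the underside; x, y along its sides, z up. Seated in the pocket, its underside is 14 mm above the nest's underside.
- shell_round: spare round shell, same form as pack_sealed, lying on the bench on the other far side. Not needed, leave it.
- flask: steel drinking flask, 44 mm across, 185 mm high, loose, standing beside the sealer between its outline and one of the side outlines, towards the rear: it juts into the straight sliding lane. Origin: centre of its underside.
- oilcan: black oil can, 44 mm across, 125 mm high, loose, standing likewise on the other side of the sealer and jutting into the lane. Origin: centre of its underside.
- nest_round_handle (a point): centre of nest_round's handle fin, x = -85, y = 0, z = 40 mm in the nest's frame: a good grip point.
- nest_square_handle (a point): centre of nest_square's handle fin, x = -85, y = 0, z = 40 mm in the nest's frame: a good grip point.
Mind the look-alikes: they are no part of the job. What is shaped like the nest_square but turquoise is not meant. What is shaped like the pack_sealed but green is not meant.

How it is judged:
By the outcome, as a careful person would: the job done as asked, in the order asked, and still so for the second after the job is handed in, with the robot touching nothing.
It also fails if it takes over 72 s, if anything falls off the work surface, if the arm or the gripper's body presses on something with over 40 N, if the wrist force passes 120 N, or if a joint passes its speed limit or range.

## Working session

There is one attempt and no reset: what is moved stays moved. The work goes in short steps, Python scripts to look and compute and a tool call to move; the robot and the scene stay as the last step left them, time stands still between calls to the robot, and variables do not carry over. Pictures are saved under pics/ and viewed, about 8 in all and at most 12, crops included, and the job is handed in when it is done.

Besides the shell and the picture viewer there is one more tool, called after ">>>" as a command line: name --pt "numbers of a row" for each row, then --argument value for the rest. play_rows: Moves the arm, as the interface text tells. Its arguments: {"type":"object","properties":{"series":{"type":"array","items":{"type":"array","items":{"type":"number"}}}},"required":["series"]}

```bash
ls; mkdir -p pics; python3 - <<'E'
from bench import *
import cv2
s=read_state();print(s)
for n in("scene","top"):
    i=get_image(n);print(n,i["intrinsics"],i["origin"],i["orientation"])
    cv2.imwrite(f"pics/{n}0.png",cv2.resize(i["color"][:,:,::-1],(768,576),interpolation=cv2.INTER_CUBIC))
E
```

```text
pics
{'clock': 0.0, 'joints': array([ 1.58256490e+00,  3.85550008e-01,  6.61368190e-03, -4.97846236e-04,
       -1.19395439e+00, -2.58616905e-01]), 'joint_vel': array([ 0.00049634,  0.00110535,  0.00044144, -0.0005604 , -0.00024428,
       -0.00031908]), 'joint_efforts': array([-3.64905418e-04, -3.92283833e+01,  1.88392246e+01,  4.18583527e+00,
       -4.69696926e-03, -3.74851680e-06]), 'position': array([152.54699922, 605.50245215, 230.2209289 ]), 'ee_rot': array([ 0.43516792, -0.55730121,  0.55828192, -0.43401099]), 'contact_force': array([ 1.10642417, -0.18312795, -0.29798919]), 'wrist_torque': array([ 0.00754876, -0.02880418, -0.00283638]), 'gripper_width': 85.45167019086148}
scene [[408.35909318   0.         255.15371794]
 [  0.         408.35909318 188.7535449 ]
 [  0.           0.           1.        ]] [1239.40543579  208.94168312 1177.82874051] [ 0.61663219  0.73549717 -0.21025054 -0.1860198 ]
top [[394.13465583   0.         254.97324139]
 [  0.         394.13465583 188.8096344 ]
 [  0.           0.           1.        ]] [ 463.39626989  118.73802505 1227.76985565] [-0.70312661  0.71014374 -0.03307904  0.01464962]
```

View pics/scene0.png

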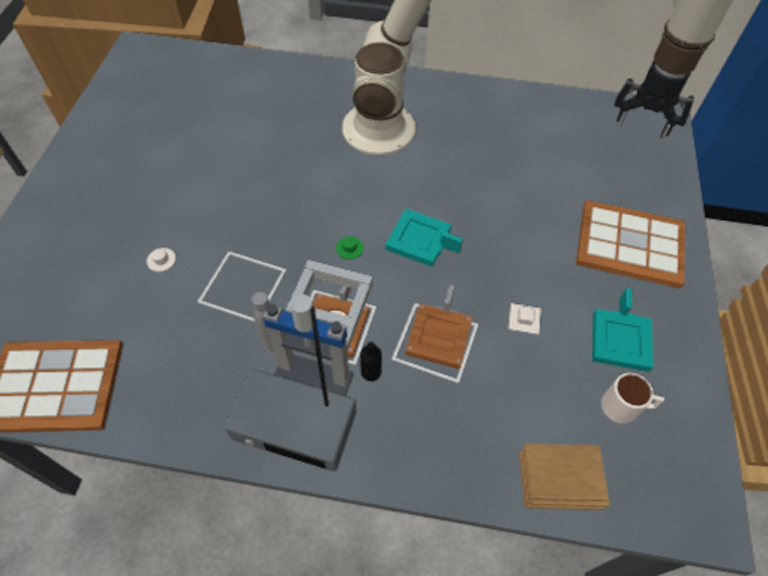

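View pics/top0.png

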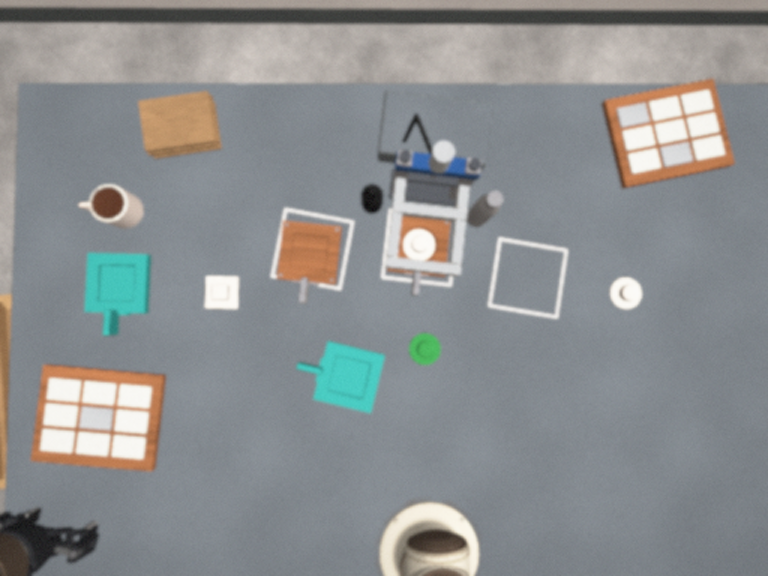

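The two views agree. On the left (+y), the nest_square is at top px (310,250) and the square shell at (221,292). The sealer, with the round pack, is at (420,243). On the right are the empty mark_out (528,278) and the flask (485,208); the oil can is at (371,198). The teal and green look-alikes stand apart.

```bash
cat > h.py <<'E'
import numpy as np,cv2
from scipy.optimize import minimize
from scipy.spatial.transform import Rotation as R
from bench import *
def proj(im,P):
    p=(np.atleast_2d(P)-im["origin"])@R.from_quat(im["orientation"]).as_matrix()
    q=p@np.array(im["intrinsics"]).T; return q[:,:2]/q[:,2:]
def ray(im,uv):
    uv=np.atleast_2d(uv).astype(float)
    d=np.c_[uv,np.ones(len(uv))]@np.linalg.inv(im["intrinsics"]).T
    return d@R.from_quat(im["orientation"]).as_matrix().T
def plane(im,uv,z):
    d=ray(im,uv);o=np.array(im["origin"]);return o+d*((z-o[2])/d[:,2])[:,None]
def tri(a,ua,b,ub):
    A=[];B=[]
    for im,u in((a,ua),(b,ub)):
        d=ray(im,u)[0];d/=np.linalg.norm(d);M=np.eye(3)-np.outer(d,d);A.append(M);B.append(M@im["origin"])
    return np.linalg.lstsq(np.vstack(A),np.hstack(B),rcond=None)[0]
def sqfit(p,side,x0):
    def c(v):
        t=v[2];q=(p-v[:2])@np.array([[np.cos(t),-np.sin(t)],[np.sin(t),np.cos(t)]])
        return np.minimum(abs(np.abs(q).max(1)-side/2),12).mean()
    r=min((minimize(c,[x0[0]+a,x0[1]+b,t],method="Nelder-Mead",options=dict(xatol=.01,fatol=1e-4,maxiter=800)) for t in(-.2,0,.2) for a in(-8,8) for b in (-8,8)),key=lambda r:r.fun)
    return r.x.round(3),round(r.fun,2)
def white(im,c,z,rad,th=170):
    h=im["color"].astype(int);m=(h.min(2)>th)&(h.max(2)-h.min(2)<40)
    v,u=np.nonzero(m);P=plane(im,np.c_[u,v],z)[:,:2]
    return P[np.linalg.norm(P-c,axis=1)<rad],np.c_[u,v][np.linalg.norm(P-c,axis=1)<rad]
def boxfit(ims,masks,side,h,x0,z0=0):
    sg=np.array([[a,b,c] for a in(-.5,.5) for b in(-.5,.5) for c in(0,1)])
    def c(v):
        t=v[2];M=np.array([[np.cos(t),np.sin(t)],[-np.sin(t),np.cos(t)]]);s=0
        for im,m in zip(ims,masks):
            P=np.c_[(sg[:,:2]*side)@M+v[:2],sg[:,2]*h+z0]
            hull=cv2.convexHull((proj(im,P)*8*16+64).astype(np.int32))
            k=np.zeros((m.shape[0]*8,m.shape[1]*8),np.uint8);cv2.fillConvexPoly(k,hull,255,shift=4)
            k=cv2.resize(k,m.shape[::-1],interpolation=cv2.INTER_AREA)/255.
            s+=np.abs(k-m).sum()
        return s
    r=min((minimize(c,x0,method="Nelder-Mead",options=dict(initial_simplex=[x0,x0+[6,0,d],x0+[0,6,d],x0+[0,0,2*d]],xatol=.05,fatol=.05,maxiter=120)) for d in(.06,-.06)),key=lambda r:r.fun)
    return r.x.round(3),round(r.fun,1)
E
python3 - <<'E'
from h import *
T,S=get_image("top"),get_image("scene")
g=lambda u,z=0:plane(T,np.array(u)/1.5,z)[0]
for n,u,z in [("load",(313,249),0),("press",(418,240),0),("out",(528,278),0),("shell",(221,292),20),("oilbase",(371,205),0),("oiltop",(371,190),125),("flasktop",(495,198),185),("flaskbase",(477,218),0),("postL",(403,157),230),("postR",(474,165),230),("pack",(419,244),40),("hR tip",(416,291),58),("hR root",(418,272),58),("hS tip",(302,299),58),("hS root",(305,278),58)]:
    print(n,g(u,z).round(0))
for n,u in [("load",(313,249)),("out",(528,278))]:
    for im in(T,S):
        c=g(u)[:2];p,_=white(im,c,0,125,150);print(n,len(p),sqfit(p,142,c))
def brown(im):
    h=cv2.cvtColor(im["color"],cv2.COLOR_RGB2HSV);return((h[...,0]<16)&(h[...,1]>110)&(h[...,2]>60)).astype(float)
def roi(im,m,c,r):
    v,u=np.nonzero(m);P=plane(im,np.c_[u,v],15)[:,:2];k=np.linalg.norm(P-c,axis=1)<r;o=np.zeros_like(m);o[v[k],u[k]]=1;return o
c=g((310,252),22)[:2]
print("nestS",*[boxfit([im],[roi(im,brown(im),c,100)],120,22,np.r_[c,-.1]) for im in(T,S)])
c=g((221,292),4)[:2]
ms=[]
for im in(T,S):
    p,uv=white(im,c,4,60,150);m=np.zeros((384,512));m[uv[:,1],uv[:,0]]=1;ms.append(m)
    print("shell",boxfit([im],[m],66,4,np.r_[c,0]))
for n,im in(("T",T),("S",S)):
    P=proj(im,[[c[0],c[1],20]])[0] if n=="T" else None
def crop(im,x,y,w,h,k): return cv2.resize(im["color"][y:y+h,x:x+w,::-1],None,fx=k,fy=k,interpolation=cv2.INTER_CUBIC)
a=crop(T,130,110,200,100,4)
b=crop(S,170,165,200,75,4)
cv2.imwrite("pics/c1.png",np.vstack([a[:300],b[:300]]))
E
```

```text
load [619. 230.   0.]
press [636.  11.   0.]
out [ 554. -219.    0.]
shell [530. 415.  20.]
oilbase [711. 109.   0.]
oiltop [715. 109. 125.]
flasktop [ 685. -113.  185.]
flaskbase [ 682. -114.    0.]
postL [748.  55. 230.]
postR [733. -68. 230.]
pack [623.  12.  40.]
hR tip [526.  21.  58.]
hR root [564.  17.  58.]
hS tip [513. 247.  58.]
hS root [554. 241.  58.]
load 771 (array([ 6.20190e+02,  2.33367e+02, -1.94000e-01]), np.float64(4.19))
load 274 (array([ 6.19239e+02,  2.33695e+02, -1.90000e-01]), np.float64(1.78))
out 860 (array([ 5.5605e+02, -2.1811e+02, -1.7900e-01]), np.float64(3.79))
out 261 (array([ 5.56055e+02, -2.16725e+02, -1.73000e-01]), np.float64(2.2))
nestS (array([ 6.10995e+02,  2.36290e+02, -1.31000e-01]), np.float64(213.8)) (array([ 6.09591e+02,  2.38607e+02, -1.14000e-01]), np.float64(84.7))
shell (array([5.31313e+02, 4.18859e+02, 8.50000e-02]), np.float64(105.8))
shell (array([ 5.28677e+02,  4.19840e+02, -2.20000e-02]), np.float64(43.5))
```

View pics/c1.png

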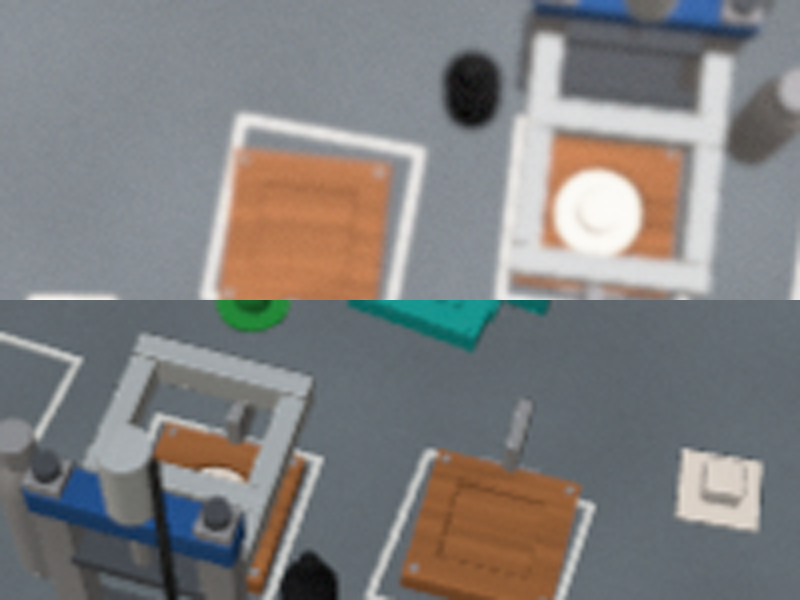

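The crop shows nest_square inside its outline, set back and to the left. Part of the press outline is visible at its left and front sides. The square shell sits at scene crop px (720,487). Next I fit the press outline from its corners, triangulate the heights, and get the tool axes.

```bash
cat >> h.py <<'E'
def Rt(yaw,lean,flip=1):
    # tool y = approach, leaning back by `lean`; tool x = flip * (yawed world y)
    c,s=np.cos(yaw),np.sin(yaw);f=np.array([c,s,0]);l=np.array([-s,c,0])
    a=f*np.sin(lean)-np.array([0,0,1])*np.cos(lean);x=flip*l
    return np.c_[x,a,np.cross(x,a)]
def plan(pos,Rm,claw=None,vmax=45,wmax=.14,show=True):
    s=read_state();p=np.array(s["position"]);Q=R.from_quat(s["ee_rot"]);D=R.from_matrix(Rm)
    rel=(Q.inv()*D).as_rotvec();d=np.array(pos)-p
    n=int(max(np.ceil(np.linalg.norm(d)/vmax),np.ceil(np.linalg.norm(rel)/wmax),1))
    print("dist",d.round(1),"rot",rel.round(3),"n",n,"t",round(s["clock"],2),"F",np.round(s["contact_force"],1),"grip",round(s["gripper_width"],1))
    for i in range(n):
        Qi=Q*R.from_rotvec(rel*i/n);v=Qi.inv().apply(d/n)/1000
        print([*[float(x) for x in v.round(4)],*[float(x) for x in (rel/n).round(3)]])
def yaw_lean():
    M=R.from_quat(read_state()["ee_rot"]).as_matrix();return M
E
python3 - <<'E'
from h import *
T,S=get_image("top"),get_image("scene")
print(R.from_quat(read_state()["ee_rot"]).as_matrix().round(3))
c=lambda x,y:((x+.5)/4-.5+170,(y-300+.5)/4-.5+165)
ct=lambda x,y:((x+.5)/4-.5+130,(y+.5)/4-.5+110)
for n,u in[("FL out",c(322,458)),("FR out",c(156,414))]: print(n,plane(S,u,0)[0].round(1))
for n,u in[("T left hi",ct(515,118)),("T left lo",ct(498,298))]: print(n,plane(T,u,0)[0].round(1))
for u in [(381,282),(452,288)]: print("T front out",plane(T,np.array(u)/1.5,0)[0].round(1))
for u in [(425,348),(350,377),(298,367)]: print("lookalikes",plane(T,np.array(u)/1.5,20)[0].round(0))
# heights
print("shell bubble",tri(T,np.array((220,292))/1.5,S,c(723,475)).round(1))
print("hS tip top",tri(T,np.array((302,299))/1.5,S,c(525,402)).round(1))
print("nestS FR corner",tri(T,np.array((336,288))/1.5,S,c(443,452)).round(1), "RL",tri(T,ct(238,150),S,c(577,588)).round(1))
# predicted handle R
for yaw in(-.1,-.13): print(plane(S,c(238,403),58)[0].round(1))
E
```

```text
[[-0.244 -0.     0.97 ]
 [-0.97  -0.001 -0.244]
 [ 0.001 -1.     0.   ]]
FL out [557.4  91.1   0. ]
FR out [539.9 -55.1   0. ]
T left hi [703.1  73.8   0. ]
T left lo [561.   88.8   0. ]
T front out [548.8  89.3   0. ]
T front out [534.9 -58.8   0. ]
lookalikes [412.   2.  20.]
lookalikes [355. 155.  20.]
lookalikes [377. 259.  20.]
shell bubble [529.6 417.1  25.2]
hS tip top [512.2 248.2  61.8]
nestS FR corner [536.6 186.3   4.3] RL [668.8 295.7  54.4]
[552.2  20.8  58. ]
[552.2  20.8  58. ]
```

```bash
cat >> h.py <<'E'
def hp(c,yaw,back=0,gx=-88,gz=40,lean=.75):
    "TCP pose for gripping the handle of a nest at c,yaw, standing off by `back`"
    M=Rt(yaw,lean,-1);f=np.array([np.cos(yaw),np.sin(yaw),0])
    return np.array([c[0],c[1],0])+gx*f+[0,0,gz]+(19-back)*M[:,1],M
E
python3 - <<'E'
from h import *
p,M=hp((623,11.5),-.1,110);print(p);plan(p+[0,0,40],M)
E
```

```text
[473.72039356  26.47792036 106.58368707]
dist [ 321.1 -579.4  -84.4] rot [ 0.749 -0.14   0.056] n 15 t 0.3 F [-0.6 -0.5  0.6] grip 85.1
[0.0322, 0.0056, 0.0302, 0.05, -0.009, 0.004]
[0.0325, 0.007, 0.0296, 0.05, -0.009, 0.004]
[0.0328, 0.0084, 0.0289, 0.05, -0.009, 0.004]
[0.0331, 0.0097, 0.0281, 0.05, -0.009, 0.004]
[0.0334, 0.0109, 0.0273, 0.05, -0.009, 0.004]
[0.0337, 0.0121, 0.0264, 0.05, -0.009, 0.004]
[0.034, 0.0133, 0.0255, 0.05, -0.009, 0.004]
[0.0343, 0.0144, 0.0245, 0.05, -0.009, 0.004]
[0.0346, 0.0155, 0.0234, 0.05, -0.009, 0.004]
[0.0348, 0.0165, 0.0223, 0.05, -0.009, 0.004]
[0.0351, 0.0175, 0.0211, 0.05, -0.009, 0.004]
[0.0354, 0.0183, 0.0199, 0.05, -0.009, 0.004]
[0.0356, 0.0192, 0.0186, 0.05, -0.009, 0.004]
[0.0358, 0.0199, 0.0173, 0.05, -0.009, 0.004]
[0.0361, 0.0206, 0.016, 0.05, -0.009, 0.004]
```

>>> play_rows --pt "0.032 0.005 0.03 0.05 -0.009 0.004 0.085" --pt "0.032 0.006 0.03 0.05 -0.009 0.004 0.085" --pt "0.033 0.007 0.029 0.05 -0.009 0.004 0.085" --pt "0.033 0.008 0.028 0.05 -0.009 0.004 0.085" --pt "0.033 0.009 0.027 0.05 -0.009 0.004 0.085" --pt "0.034 0.01 0.026 0.05 -0.009 0.004 0.085" --pt "0.034 0.012 0.025 0.05 -0.009 0.004 0.085" --pt "0.034 0.013 0.025 0.05 -0.009 0.004 0.085" --pt "0.035 0.014 0.023 0.05 -0.009 0.004 0.085" --pt "0.035 0.015 0.022 0.05 -0.009 0.004 0.06"

```text
clock: 1.3
position: [367.7, 215.5, 188.0]
ee_rot: [0.322, -0.385, 0.648, -0.573]
contact_force: [3.0, -0.8, 0.8]
gripper_width: 72.8
```

```bash
python3 - <<'E'
from h import *
p,M=hp((623,11.5),-.1,110);plan(p+[0,0,10],M)
print(read_state()["joints"].round(2),read_state()["position"].round(0))
E
```

```text
dist [ 106.  -189.   -71.4] rot [ 0.231 -0.043  0.002] n 6 t 1.3 F [ 3.  -0.8  0.8] grip 72.8
[0.0291, 0.0205, 0.0134, 0.038, -0.007, 0.0]
[0.0292, 0.021, 0.0124, 0.038, -0.007, 0.0]
[0.0293, 0.0215, 0.0113, 0.038, -0.007, 0.0]
[0.0294, 0.0219, 0.0103, 0.038, -0.007, 0.0]
[0.0294, 0.0222, 0.0092, 0.038, -0.007, 0.0]
[0.0295, 0.0226, 0.0081, 0.038, -0.007, 0.0]
[ 1.1  -0.07 -1.05  0.94 -0.61 -0.47] [368. 215. 188.]
```

>>> play_rows --pt "0.029 0.0205 0.0134 0.038 -0.007 0 0.05" --pt "0.029 0.021 0.0124 0.038 -0.007 0 0.05" --pt "0.029 0.0215 0.0113 0.038 -0.007 0 0.05" --pt "0.029 0.022 0.0103 0.038 -0.007 0 0.05" --pt "0.029 0.022 0.0092 0.038 -0.007 0 0.05" --pt "0.029 0.0225 0.008 0.038 -0.007 0 0.05"

```text
clock: 1.9
position: [494.1, 94.3, 209.5]
ee_rot: [0.294, -0.329, 0.672, -0.595]
contact_force: [1.6, 0.8, 0.8]
gripper_width: 50.0
```

```bash
python3 - <<'E'
from h import *
p,M=hp((623,11.5),-.1,0);plan(p,M)
print(read_state()["joints"].round(2),read_state()["position"].round(0))
T,S=get_image("top"),get_image("scene")
c=lambda i,x,y:cv2.resize(i["color"][y:y+100,x:x+130,::-1],(520,400),interpolation=cv2.INTER_CUBIC)
cv2.imwrite("pics/a1.png",cv2.resize(np.hstack([c(T,220,125),c(S,170,120)]),(800,308)))
E
```

```text
dist [  54.2  -75.3 -183.4] rot [ 0.094 -0.012  0.015] n 5 t 1.9 F [1.6 0.8 0.8] grip 50.0
[0.0135, 0.0368, -0.0125, 0.019, -0.002, 0.003]
[0.0136, 0.0365, -0.0132, 0.019, -0.002, 0.003]
[0.0137, 0.0362, -0.0139, 0.019, -0.002, 0.003]
[0.0138, 0.0359, -0.0146, 0.019, -0.002, 0.003]
[0.0138, 0.0356, -0.0153, 0.019, -0.002, 0.003]
[ 0.17 -0.03 -1.05  1.98 -0.19 -0.64] [494.  94. 210.]
```

View pics/a1.png

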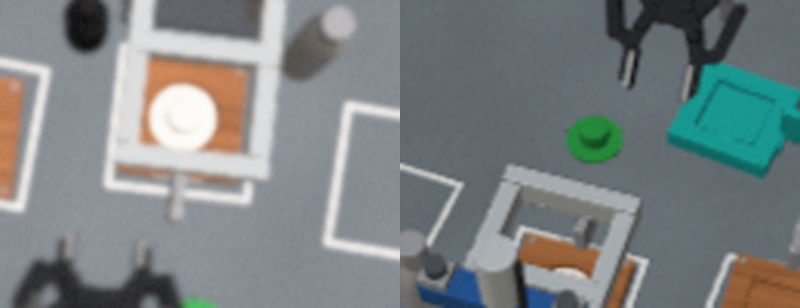

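The arm ran into a wrist limit: j5 is almost straight, so it stayed high at z=210. The view shows the gripper still clear of everything, in front of the fin. I'll fit the kinematics from the recorded poses and choose a lean the arm can reach.

```bash
cat > kin.py <<'E'
from h import *
from scipy.optimize import least_squares
Z=lambda a:R.from_rotvec([0,0,a]);Y=lambda a:R.from_rotvec([0,a,0]);X=lambda a:R.from_rotvec([a,0,0])
def fk(j,p):
    o1,r0,lat,h,L1,e,L2,d,o6=p
    A=Z(j[0]+o1);B=A*Y(j[1]);C=B*Y(-j[2]);W=C*X(j[3])*Y(-j[4])   # forearm along local x
    w=A.apply([r0,lat,h])+B.apply([0,0,L1])+C.apply([L2,0,e])
    T=W*X(j[5]+o6)
    return w+T.apply([d,0,0]),T            # approach = local x
E
python3 - <<'E'
from kin import *
s=read_state();print(s["joints"].round(4).tolist())
D=[([1.58256,.38555,.00661,-.0005,-1.19395,-.25862],[152.547,605.5,230.22],[.43517,-.5573,.55828,-.43401]),
(s["joints"],s["position"],s["ee_rot"]),([1.1,-.07,-1.05,.94,-.61,-.47],[367.7,215.5,188],[.322,-.385,.648,-.573])]
# tool axes: y=approach; x = jaw
def res(p,sg):
    r=[]
    for k,(j,P,q) in enumerate(D):
        j=np.array(j)*[1,1,1,sg[0],1,sg[1]]
        w,T=fk(j,p);M=R.from_quat(q).as_matrix();Tm=T.as_matrix();g=1 if k<2 else .3
        r+=[*(g*(w-P)),*(g*200*(Tm[:,0]-M[:,1])),*(g*200*(Tm[:,1]-M[:,0]))]
    return np.r_[r,.02*np.array(p)[[1,2,3]],.02*(p[4]-400),.02*(p[6]-400),.02*(p[7]-220),.02*p[5]]
for sg in[(1,1),(1,-1),(-1,1),(-1,-1)]:
  b=min((least_squares(res,[o,0,0,300,400,0,400,220,o6],args=(sg,)) for o in(-.26,0,1.57) for o6 in(0,1.57,3.14,-1.57)),key=lambda r:r.cost)
  print(sg,b.cost.round(1),b.x.round(3).tolist())
E
```

```text
[0.1562, -0.0348, -1.0441, 1.972, -0.1952, -0.6374]
(1, 1) 77865.7 [-1.249, 466.57, 532.37, -94.323, -59.328, -46.67, -91.531, -389.416, -3.417]
(1, -1) 64596.8 [-0.508, 370.476, 188.622, 57.662, 316.498, -25.506, 134.829, 46.831, -0.914]
(-1, 1) 13947.1 [-0.153, 428.427, -8.286, -608.032, 538.122, 220.682, -98.524, -98.432, -0.81]
(-1, -1) 7691.0 [-0.242, 429.138, 43.056, -480.799, 489.272, 169.294, -55.358, -80.187, -1.789]
```

```bash
cat > kin.py <<'E'
from h import *
from scipy.optimize import least_squares
Z=lambda a:R.from_rotvec([0,0,a]);Y=lambda a:R.from_rotvec([0,a,0]);X=lambda a:R.from_rotvec([a,0,0])
SG=(1,1)
def fk(j,p,sg=None):
    sg=sg or SG;o1,r0,f,h,L1,e,L2,d,o6=p
    A=Z(j[0]+o1);B=A*Y(j[1]);C=B*Y(-j[2]);W=C*X(sg[0]*j[3])*Y(-j[4])
    w=A.apply([r0,0,h])+B.apply([0,0,L1])+C.apply([L2,0,e])
    T=W*X(sg[1]*j[5]+o6)
    return w+W.apply([0,f,0])+T.apply([d,0,0]),T
E
cat > fit.py <<'E'
from kin import *
s=read_state()
D=[([1.58256,.38555,.00661,-.0005,-1.19395,-.25862],[152.547,605.5,230.22],[.43517,-.5573,.55828,-.43401]),
(s["joints"],s["position"],s["ee_rot"]),([1.1,-.07,-1.05,.94,-.61,-.47],[367.7,215.5,188],[.322,-.385,.648,-.573])]
def res(p,sg):
    r=[]
    for k,(j,P,q) in enumerate(D):
        w,T=fk(j,p,sg);M=R.from_quat(q).as_matrix();Tm=T.as_matrix();g=1 if k<2 else .3
        r+=[*(g*(w-P)),*(g*200*(Tm[:,0]-M[:,1])),*(g*200*(Tm[:,1]-M[:,0]))]
    p=np.array(p);return np.r_[r,.01*(p[1:8]-[0,-150,250,450,0,450,220])]
for sg in[(1,1),(1,-1),(-1,1),(-1,-1)]:
  b=min((least_squares(res,[o,0,f,250,450,0,450,220,o6],args=(sg,)) for o in(0,) for f in(-150,150) for o6 in(0,1.57,3.14,-1.57)),key=lambda r:r.cost)
  print(sg,b.cost.round(1),b.x.round(3).tolist());print(res(b.x,sg)[:27].round(1).tolist() if b.cost<2000 else "")
E
python3 fit.py
```

```text
(1, 1) 84548.1 [-0.084, 372.251, -117.603, -1402.944, 1043.94, 545.927, -378.752, -18.443, 4.661]

(1, -1) 61095.1 [-0.089, 372.003, -115.321, -1336.518, 1015.361, 522.352, -356.911, -8.487, -0.597]

(-1, 1) 5657.3 [0.012, 7.128, -164.758, 354.897, 469.167, -67.073, 477.555, 320.331, -0.662]

(-1, -1) 0.8 [-0.001, 20.047, -159.287, 250.375, 504.339, -33.578, 438.223, 294.076, 4.712]
[-0.0, -0.0, 0.0, 0.0, 0.0, -0.0, 0.0, -0.0, -0.0, -0.1, 0.0, 0.1, -0.0, -0.1, 0.0, -0.0, 0.0, 0.1, 0.2, 0.1, -0.3, -0.2, -0.4, -0.1, -0.3, 0.0, 0.3]
```

The offset-wrist model fits to under 1 mm. Now I search for joint solutions at the key handle poses.

```bash
cat >> kin.py <<'E'
SG=(-1,-1);PR=[-0.001,20.047,-159.287,250.375,504.339,-33.578,438.223,294.076,4.712]
LO=np.array([-3.14,-1.21,-1.07,-3.16,-2.99,-3.1]);HI=np.array([3.14,2.06,1.41,2.05,-.16,3.1])
def ik(pos,M,j0=None,n=40):
    out=[];rng=np.random.default_rng(0);Q=np.c_[M[:,1],M[:,0],np.cross(M[:,1],M[:,0])]
    def f(j):
        w,T=fk(j,PR);return np.r_[(w-pos)/100,(R.from_matrix(Q).inv()*T).as_rotvec()]
    for k in range(n):
        x=j0 if k==0 and j0 is not None else rng.uniform(LO,HI)
        r=least_squares(f,np.clip(x,LO+1e-3,HI-1e-3),bounds=(LO,HI))
        if r.cost<1e-6 and not any(np.abs(r.x-o).max()<.05 for o in out): out.append(r.x)
    return out
E
python3 - <<'E'
from kin import *
K={"R0":((623,11.5),-.1,0),"Rpull":((566,17),-.11,0),"Rout":((556,-218),-.175,0),"S0":((610,237),-.12,0),"Sp":((620,8.5),-.11,0)}
def hp2(c,yaw,back,lean,fl):
    M=Rt(yaw,lean,fl);f=np.array([np.cos(yaw),np.sin(yaw),0]);return np.array([c[0],c[1],40])-90*f+(19-back)*M[:,1],M
for lean in(.4,.55,.75):
  for fl in(-1,1):
    for n,a in K.items():
      for j in ik(*hp2(*a,lean,fl),n=14): print(lean,fl,n,j.round(2).tolist(),"marg",np.minimum(j-LO,HI-j).min().round(2))
print("cur",read_state()["joints"].round(2))
E
```

```text
0.4 -1 S0 [0.43, 0.51, -0.81, 2.0, -0.22, -0.95] marg 0.05
0.4 1 S0 [0.43, 0.51, -0.81, 2.0, -0.22, 2.19] marg 0.05
0.75 -1 R0 [-0.33, 0.53, -0.75, -2.79, -0.47, -1.72] marg 0.31
0.75 -1 Rpull [-0.38, 0.52, -0.9, -2.82, -0.61, -1.64] marg 0.17
0.75 -1 Rout [-0.65, 0.43, -0.53, -1.81, -0.33, -2.53] marg 0.17
0.75 -1 Sp [-0.34, 0.53, -0.76, -2.8, -0.48, -1.71] marg 0.31
0.75 1 R0 [-0.33, 0.53, -0.75, -2.79, -0.47, 1.42] marg 0.31
0.75 1 Rpull [-0.38, 0.52, -0.9, -2.82, -0.61, 1.51] marg 0.17
0.75 1 Rout [-0.65, 0.43, -0.53, -1.81, -0.33, 0.62] marg 0.17
0.75 1 Sp [-0.34, 0.53, -0.76, -2.8, -0.48, 1.44] marg 0.31
cur [ 0.16 -0.03 -1.04  1.97 -0.2  -0.64]
```

```bash
cat >> kin.py <<'E'
def hp2(c,yaw,back=0,lean=.9,fl=1,gz=42,gx=-90):
    M=Rt(yaw,lean,fl);f=np.array([np.cos(yaw),np.sin(yaw),0]);return np.array([c[0],c[1],gz])+gx*f+(19-back)*M[:,1],M
E
python3 - <<'E'
from kin import *
K={"R0":((623,11.5),-.1,0),"R0pre":((623,11.5),-.1,110),"Rpull":((566,17),-.11,0),"Rmid":((556,-100),-.14,0),"Rout":((556,-218),-.175,0),"S0":((610,237),-.12,0),"Smid":((600,120),-.12,0),"Spull":((570,15),-.12,0),"Sp":((620,8.5),-.11,0)}
for lean in(.85,1.0,1.15):
    for n,a in K.items():
      for j in ik(*hp2(*a,lean=lean),n=10): print(lean,n,j.round(2).tolist(),"marg",np.minimum(j-LO,HI-j).min().round(2))
for n,p in {"shell":(529,418,15),"pocket":(610,237,40),"hi":(570,330,140)}.items():
  for y in(-.12,-1.69):
    for fl in(-1,1):
      for j in ik(np.array(p),Rt(y,0,fl),n=10): print(n,y,fl,j.round(2).tolist())
E
```

```text
0.85 R0 [-0.35, 0.59, -0.82, -2.84, -0.69, 1.51] marg 0.25
0.85 R0pre [-0.39, 0.23, -0.93, -2.64, -0.47, 1.31] marg 0.14
0.85 Rpull [-0.4, 0.62, -0.96, -2.85, -0.86, 1.57] marg 0.11
0.85 Rmid [-0.7, 0.55, -0.82, -2.47, -0.69, 1.41] marg 0.25
0.85 Rout [-0.81, 0.5, -0.61, -2.08, -0.54, 1.02] marg 0.38
0.85 Spull [-0.4, 0.62, -0.95, -2.86, -0.85, 1.57] marg 0.12
0.85 Sp [-0.36, 0.59, -0.83, -2.85, -0.7, 1.51] marg 0.24
1.0 R0 [-0.38, 0.73, -0.87, -2.87, -1.03, 1.58] marg 0.2
1.0 Rpull [-0.44, 0.82, -1.01, -2.85, -1.25, 1.66] marg 0.06
1.0 Rmid [-0.79, 0.75, -0.89, -2.52, -1.06, 1.62] marg 0.18
1.0 Rout [-0.94, 0.64, -0.69, -2.24, -0.84, 1.35] marg 0.38
1.0 Spull [-0.43, 0.81, -1.0, -2.87, -1.23, 1.65] marg 0.07
1.0 Sp [-0.38, 0.73, -0.88, -2.87, -1.04, 1.58] marg 0.19
1.15 R0 [-0.4, 0.9, -0.89, -2.86, -1.36, 1.64] marg 0.18
1.15 Rpull [-0.47, 1.05, -1.01, -2.82, -1.61, 1.73] marg 0.06
1.15 Rmid [-0.84, 0.97, -0.9, -2.5, -1.38, 1.76] marg 0.17
1.15 Rout [-1.02, 0.81, -0.72, -2.28, -1.12, 1.53] marg 0.35
1.15 Spull [-0.45, 1.03, -1.0, -2.84, -1.59, 1.72] marg 0.07
1.15 Sp [-0.41, 0.9, -0.9, -2.87, -1.37, 1.64] marg 0.17
shell -0.12 -1 [0.91, 0.72, -0.02, 0.0, -0.83, 0.54]
shell -0.12 1 [0.91, 0.72, -0.02, 0.0, -0.83, -2.6]
shell -1.69 -1 [0.91, 0.72, -0.02, 0.0, -0.83, -1.03]
shell -1.69 1 [0.91, 0.72, -0.02, 0.0, -0.83, 2.11]
pocket -0.12 -1 [0.62, 0.66, -0.07, 0.0, -0.85, 0.83]
pocket -0.12 1 [0.62, 0.66, -0.07, 0.0, -0.85, -2.31]
pocket -1.69 -1 [0.62, 0.66, -0.07, 0.0, -0.85, -0.74]
pocket -1.69 1 [0.62, 0.66, -0.07, 0.0, -0.85, 2.41]
hi -0.12 -1 [0.77, 0.54, 0.01, 0.0, -1.04, 0.68]
hi -0.12 1 [0.77, 0.54, 0.01, 0.0, -1.04, -2.46]
hi -1.69 -1 [0.77, 0.54, 0.01, 0.0, -1.04, -0.89]
hi -1.69 1 [0.77, 0.54, 0.01, 0.0, -1.04, 2.25]
```

```bash
python3 - <<'E'
from kin import *
K={"R0":((623,11.5),-.1,0),"Rpull":((575,17),-.11,0),"Rout":((556,-218),-.175,0),"S0":((610,237),-.12,0),"Smid":((600,120),-.12,0),"Spull":((580,14),-.12,0),"Sp":((620,8.5),-.11,0)}
for lean in(0,.12,.2,.26,.32):
    for n,a in K.items():
      for j in ik(*hp2(*a,lean=lean,fl=-1,gx=-98,gz=40),n=8): print(lean,n,j.round(2).tolist(),"marg",np.minimum(j-LO,HI-j).min().round(2))
E
```

```text
0 R0 [0.35, 0.52, -0.42, 0.0, -0.63, 1.12] marg 0.47
0 Rpull [0.4, 0.46, -0.54, -0.0, -0.57, 1.06] marg 0.41
0 Rout [-0.09, 0.49, -0.48, -0.0, -0.6, 1.48] marg 0.44
0 S0 [0.74, 0.57, -0.31, 0.0, -0.69, 0.72] marg 0.53
0 Smid [0.57, 0.51, -0.44, 0.0, -0.62, 0.88] marg 0.46
0 Spull [0.39, 0.47, -0.53, 0.0, -0.57, 1.06] marg 0.41
0 Sp [0.35, 0.51, -0.43, 0.0, -0.63, 1.11] marg 0.47
0.12 R0 [0.38, 0.48, -0.55, 0.13, -0.43, 0.98] marg 0.27
0.12 Rpull [0.43, 0.43, -0.69, 0.18, -0.36, 0.87] marg 0.2
0.12 Rout [-0.08, 0.45, -0.58, 0.03, -0.42, 1.45] marg 0.26
0.12 S0 [0.78, 0.55, -0.44, 0.19, -0.51, 0.51] marg 0.35
0.12 Smid [0.61, 0.48, -0.58, 0.19, -0.42, 0.67] marg 0.26
0.12 Spull [0.42, 0.43, -0.67, 0.17, -0.37, 0.87] marg 0.21
0.12 Sp [0.38, 0.48, -0.56, 0.14, -0.43, 0.97] marg 0.27
0.2 R0 [0.38, 0.47, -0.68, 0.37, -0.26, 0.75] marg 0.1
0.2 Rout [-0.08, 0.44, -0.64, 0.07, -0.29, 1.41] marg 0.13
0.2 S0 [0.79, 0.53, -0.57, 0.44, -0.38, 0.26] marg 0.22
0.2 Smid [0.59, 0.47, -0.74, 0.56, -0.25, 0.32] marg 0.09
0.2 Sp [0.38, 0.47, -0.69, 0.38, -0.25, 0.72] marg 0.09
0.26 Rout [-0.08, 0.43, -0.71, 0.15, -0.17, 1.33] marg 0.01
0.26 S0 [0.74, 0.52, -0.7, 0.84, -0.26, -0.09] marg 0.1
0.32 S0 [0.56, 0.51, -0.8, 1.51, -0.2, -0.6] marg 0.04
```

```bash
cat >> kin.py <<'E'
def jplan(jt,claw,jm=.2,rmax=.14,dmax=.048,lim=10):
    "rows along a joint-space straight line from the present joints to jt"
    j0=np.array(read_state()["joints"]);jt=np.array(jt)
    n=int(np.ceil(np.abs(jt-j0).max()/jm))
    while 1:
        P=[fk(j0+(jt-j0)*i/n,PR) for i in range(n+1)]
        rows=[]
        for (a,A),(b,B) in zip(P,P[1:]):
            sw=R.from_matrix(np.array([[0,1,0],[1,0,0],[0,0,-1.]]))  # model axes (a,x,..) -> tool (x,a,..)
            Ta,Tb=A*sw,B*sw
            rows.append(np.r_[Ta.inv().apply(b-a)/1000,(Ta.inv()*Tb).as_rotvec()])
        rows=np.array(rows)
        if np.linalg.norm(rows[:,3:],axis=1).max()<=rmax and np.linalg.norm(rows[:,:3],axis=1).max()<=dmax: break
        n+=1
    print("n",n,"TCP",[p[0].round(0).tolist() for p in P[::max(1,n//8)]])
    print(",".join("["+",".join(f"{v:.4g}" for v in np.r_[r[:3].round(4),r[3:].round(3),claw])+"]" for r in rows[:lim]))
E
python3 - <<'E'
from kin import *
s=read_state();w,T=fk(s["joints"],PR);print(w-s["position"])
p,M=hp2((623,11.5),-.1,80,lean=.8);
for j in ik(p,M,[-0.39, 0.23, -0.93, -2.64, -0.47, 1.31],1):
    print(p,j.round(3).tolist());j2=j.copy();jplan(j,.05)
    v=j.copy();v[1]-=.15;v[2]+=.1;print("higher",fk(v,PR)[0],v.round(2))
    m=[-.05,.1,-.8,-.4,-.5,.3];print("mid via",fk(m,PR)[0],fk(m,PR)[1].as_matrix()[:,0].round(2));jplan(m,.05)
E
```

```text
[-0.03280807 -0.06300541  0.0823257 ]
[489.90951492  24.85359018  84.49910927] [-0.357, 0.292, -0.858, -2.658, -0.405, 1.303]
n 25 TCP [[496.0, 87.0, 211.0], [502.0, -41.0, 193.0], [446.0, -144.0, 150.0], [356.0, -186.0, 94.0], [272.0, -158.0, 43.0], [232.0, -80.0, 13.0], [258.0, 10.0, 11.0], [343.0, 64.0, 34.0], [455.0, 48.0, 71.0]]
[0.0416,0.0111,0.0099,-0.031,0.119,-0.041,0.05],[0.0418,0.0111,0.0075,-0.033,0.119,-0.04,0.05],[0.0418,0.0111,0.005,-0.035,0.119,-0.038,0.05],[0.0414,0.011,0.0024,-0.038,0.119,-0.036,0.05],[0.0406,0.0108,-0.0002,-0.04,0.12,-0.033,0.05],[0.0395,0.0106,-0.0029,-0.042,0.12,-0.029,0.05],[0.0381,0.0104,-0.0056,-0.044,0.12,-0.026,0.05],[0.0363,0.0102,-0.0083,-0.045,0.12,-0.021,0.05],[0.0342,0.01,-0.011,-0.047,0.12,-0.016,0.05],[0.0317,0.0098,-0.0136,-0.048,0.12,-0.011,0.05]
higher [562.8444582   -2.41127282 191.42832106] [-0.36  0.14 -0.76 -2.66 -0.4   1.3 ]
mid via [ 321.50520476 -108.34043118   66.61314095] [ 0.21  0.18 -0.96]
n 13 TCP [[496.0, 87.0, 211.0], [512.0, 44.0, 217.0], [520.0, -1.0, 219.0], [520.0, -44.0, 216.0], [512.0, -84.0, 209.0], [497.0, -119.0, 198.0], [477.0, -148.0, 184.0], [453.0, -169.0, 167.0], [426.0, -181.0, 149.0], [399.0, -183.0, 130.0], [374.0, -177.0, 111.0], [351.0, -161.0, 93.0], [333.0, -138.0, 78.0], [322.0, -108.0, 67.0]]
[0.0411,0.0087,0.0204,-0.01,0.121,-0.048,0.05],[0.041,0.0091,0.0167,-0.016,0.12,-0.047,0.05],[0.0404,0.0095,0.0128,-0.022,0.12,-0.046,0.05],[0.0395,0.0098,0.0087,-0.029,0.119,-0.044,0.05],[0.0381,0.01,0.0045,-0.036,0.118,-0.041,0.05],[0.0363,0.0102,0.0002,-0.043,0.117,-0.037,0.05],[0.0341,0.0104,-0.0042,-0.05,0.116,-0.033,0.05],[0.0315,0.0106,-0.0085,-0.057,0.114,-0.027,0.05],[0.0286,0.0108,-0.0129,-0.063,0.113,-0.021,0.05],[0.0254,0.011,-0.0171,-0.07,0.111,-0.014,0.05]
```

```bash
cat >> kin.py <<'E'
def jvia(js,claw,skip=0,**k):
    "print TCPs of a via path, then rows of its first leg"
    a=np.array(read_state()["joints"])
    for b in js:
        b=np.array(b);n=int(np.ceil(np.abs(b-a).max()/.2))
        print("leg",n,[fk(a+(b-a)*t,PR)[0].round(0).astype(int).tolist() for t in np.linspace(0,1,6)]);a=b
    jplan(js[0],claw,**k)
E
python3 - <<'E'
from kin import *
t=[-0.357, 0.292, -0.858, -2.658, -0.405, 1.303]
for V1,V2 in[([-.1,-.25,-.75,-.3,-.45,.3],[-.357,-.15,-.85,-2.66,-.405,1.3]),([0,-.2,-.9,-.3,-.35,.3],[-.3,-.05,-.95,-2.6,-.35,1.3])]:
    jvia([V1,V2,t],.05,lim=16)
E
```

```text
leg 12 [[496, 87, 211], [528, -25, 258], [511, -126, 276], [467, -187, 267], [423, -196, 242], [401, -156, 224]]
leg 12 [[401, -156, 224], [380, -85, 178], [387, -13, 170], [422, 37, 194], [472, 48, 239], [521, 13, 289]]
leg 3 [[521, 13, 289], [522, 13, 247], [519, 14, 205], [513, 16, 164], [503, 20, 124], [490, 25, 85]]
n 14 TCP [[496.0, 87.0, 211.0], [514.0, 48.0, 231.0], [524.0, 7.0, 247.0], [528.0, -33.0, 260.0], [525.0, -72.0, 270.0], [518.0, -107.0, 275.0], [506.0, -138.0, 276.0], [491.0, -163.0, 274.0], [474.0, -182.0, 269.0], [457.0, -194.0, 262.0], [440.0, -199.0, 253.0], [425.0, -197.0, 244.0], [414.0, -189.0, 235.0], [405.0, -175.0, 228.0], [401.0, -156.0, 224.0]]
[0.0371,-0.0014,0.0297,0.018,0.113,-0.035,0.05],[0.0364,-0.0015,0.0268,0.013,0.113,-0.032,0.05],[0.0353,-0.0015,0.0237,0.007,0.113,-0.029,0.05],[0.034,-0.0015,0.0203,0.001,0.113,-0.025,0.05],[0.0323,-0.0014,0.0168,-0.005,0.113,-0.021,0.05],[0.0302,-0.0013,0.013,-0.011,0.112,-0.016,0.05],[0.0279,-0.0012,0.0091,-0.017,0.111,-0.01,0.05],[0.0253,-0.001,0.0051,-0.024,0.109,-0.004,0.05],[0.0224,-0.0008,0.001,-0.03,0.10
[... 750 characters left out ...]
 -149.0, 217.0], [426.0, -160.0, 204.0], [404.0, -162.0, 189.0], [383.0, -157.0, 174.0], [366.0, -143.0, 160.0], [352.0, -123.0, 149.0]]
[0.0389,0.0005,0.0219,0,0.123,-0.033,0.05],[0.0384,0.0005,0.0185,-0.004,0.123,-0.029,0.05],[0.0375,0.0005,0.0149,-0.01,0.123,-0.025,0.05],[0.0363,0.0006,0.011,-0.015,0.122,-0.02,0.05],[0.0346,0.0008,0.007,-0.021,0.122,-0.015,0.05],[0.0327,0.0011,0.0029,-0.026,0.121,-0.01,0.05],[0.0303,0.0014,-0.0014,-0.032,0.12,-0.004,0.05],[0.0277,0.0019,-0.0057,-0.037,0.118,0.003,0.05],[0.0248,0.0023,-0.0099,-0.042,0.117,0.009,0.05],[0.0216,0.0029,-0.0142,-0.047,0.115,0.016,0.05],[0.0182,0.0035,-0.0183,-0.052,0.112,0.023,0.05],[0.0146,0.0042,-0.0223,-0.057,0.11,0.03,0.05]
```

First path option; the TCP stays above 170 mm.

>>> play_rows --pt "0.037 -0.0015 0.0297 0.018 0.113 -0.035 0.05" --pt "0.0365 -0.0015 0.0268 0.013 0.113 -0.032 0.05" --pt "0.035 -0.0015 0.0237 0.007 0.113 -0.029 0.05" --pt "0.034 -0.0015 0.02 0.001 0.113 -0.025 0.05" --pt "0.032 -0.0015 0.017 -0.005 0.113 -0.021 0.05" --pt "0.03 -0.001 0.013 -0.011 0.112 -0.016 0.05" --pt "0.028 -0.001 0.009 -0.017 0.111 -0.01 0.05" --pt "0.025 -0.001 0.005 -0.024 0.109 -0.004 0.05" --pt "0.022 -0.001 0.001 -0.03 0.108 0.002 0.05" --pt "0.019 0 -0.003 -0.036 0.105 0.009 0.05"

```text
clock: 3.0
position: [432.0, -192.9, 247.1]
ee_rot: [-0.098, -0.603, 0.743, -0.274]
contact_force: [-0.2, -1.0, 1.1]
gripper_width: 50.0
```

```bash
python3 - <<'E'
from kin import *
t=[-0.357, 0.292, -0.858, -2.658, -0.405, 1.303]
print(read_state()["joints"].round(2))
V1,V2=([-.15,-.2,-.75,-1.2,-.45,.65],[-.357,-.15,-.85,-2.66,-.405,1.3])
jvia([V1,V2,t],.05)
E
```

```text
[-0.02 -0.15 -0.82  0.33 -0.36 -0.  ]
leg 8 [[451, -193, 243], [417, -181, 210], [393, -150, 182], [382, -105, 166], [386, -52, 165], [405, 1, 182]]
leg 8 [[405, 1, 182], [417, 33, 191], [439, 54, 209], [466, 58, 234], [495, 45, 262], [521, 13, 289]]
leg 3 [[521, 13, 289], [522, 13, 247], [519, 14, 205], [513, 16, 164], [503, 20, 124], [490, 25, 85]]
n 8 TCP [[451.0, -193.0, 243.0], [429.0, -188.0, 222.0], [410.0, -175.0, 202.0], [395.0, -155.0, 185.0], [385.0, -129.0, 172.0], [382.0, -99.0, 165.0], [383.0, -66.0, 164.0], [391.0, -32.0, 170.0], [405.0, 1.0, 182.0]]
[0.0273,0.0059,-0.0141,-0.056,0.113,0.002,0.05],[0.0237,0.0062,-0.0179,-0.06,0.111,0.01,0.05],[0.0199,0.0065,-0.0215,-0.063,0.109,0.018,0.05],[0.0159,0.0069,-0.025,-0.066,0.107,0.027,0.05],[0.0117,0.0074,-0.0282,-0.068,0.104,0.035,0.05],[0.0074,0.0079,-0.0312,-0.07,0.102,0.043,0.05],[0.0031,0.0085,-0.034,-0.071,0.099,0.051,0.05],[-0.0013,0.0092,-0.0364,-0.071,0.096,0.059,0.05]
```

>>> play_rows --pt "0.027 0.006 -0.014 -0.056 0.113 0.002 0.05" --pt "0.024 0.006 -0.018 -0.06 0.111 0.01 0.05" --pt "0.02 0.0065 -0.0215 -0.063 0.109 0.018 0.05" --pt "0.016 0.007 -0.025 -0.066 0.107 0.027 0.05" --pt "0.012 0.0075 -0.028 -0.068 0.104 0.035 0.05" --pt "0.0075 0.008 -0.031 -0.07 0.102 0.043 0.05" --pt "0.003 0.0085 -0.034 -0.071 0.099 0.051 0.05" --pt "-0.001 0.009 -0.036 -0.071 0.096 0.059 0.05"

```text
clock: 3.8
position: [380.7, 27.6, 187.8]
ee_rot: [0.405, 0.812, -0.408, 0.1]
contact_force: [-0.6, -0.6, -0.4]
gripper_width: 50.1
```

```bash
python3 - <<'E'
from kin import *
s=read_state();print(s["joints"].round(2),s["position"].round(1),fk(s["joints"],PR)[0].round(1),s["joint_vel"].round(2))
t=[-0.357, 0.292, -0.858, -2.658, -0.405, 1.303]
jvia([[-.357,-.05,-.85,-2.66,-.405,1.3],t],.05)
E
```

```text
[-0.17 -0.19 -0.75 -1.29 -0.5   0.71] [380.7  27.6 187.8] [405.2  21.5 183.4] [-0.15 -0.07  0.02 -1.93 -0.17  0.74]
leg 7 [[405, 21, 183], [421, 48, 189], [444, 62, 200], [471, 61, 215], [498, 44, 230], [523, 13, 243]]
leg 2 [[523, 13, 243], [520, 13, 210], [516, 15, 178], [509, 18, 146], [500, 21, 115], [490, 25, 85]]
n 8 TCP [[405.0, 21.0, 183.0], [414.0, 39.0, 186.0], [426.0, 53.0, 191.0], [441.0, 61.0, 199.0], [457.0, 63.0, 208.0], [474.0, 59.0, 217.0], [492.0, 50.0, 227.0], [508.0, 34.0, 235.0], [523.0, 13.0, 243.0]]
[0.0033,0.0114,-0.0164,-0.026,0.104,0.058,0.05],[-0.0006,0.0108,-0.0153,-0.018,0.104,0.063,0.05],[-0.0044,0.0105,-0.0143,-0.011,0.104,0.068,0.05],[-0.0083,0.0103,-0.0133,-0.004,0.103,0.073,0.05],[-0.012,0.0104,-0.0123,0.003,0.102,0.076,0.05],[-0.0156,0.0106,-0.0114,0.01,0.101,0.079,0.05],[-0.019,0.011,-0.0106,0.016,0.1,0.082,0.05],[-0.0222,0.0116,-0.0098,0.021,0.099,0.084,0.05]
```

>>> play_rows --pt "0.003 0.011 -0.016 -0.026 0.104 0.058 0.05" --pt "-0.001 0.011 -0.015 -0.018 0.104 0.063 0.05" --pt "-0.004 0.0105 -0.014 -0.011 0.104 0.068 0.05" --pt "-0.008 0.0105 -0.013 -0.004 0.103 0.073 0.05" --pt "-0.012 0.0105 -0.012 0.003 0.102 0.076 0.05" --pt "-0.0155 0.0105 -0.0115 0.01 0.101 0.079 0.05" --pt "-0.019 0.011 -0.0105 0.016 0.1 0.082 0.05" --pt "-0.022 0.0115 -0.01 0.021 0.099 0.084 0.05"

```text
clock: 4.6
position: [499.5, 34.9, 252.8]
ee_rot: [0.736, 0.643, -0.155, -0.142]
contact_force: [-0.6, 1.2, 0.8]
gripper_width: 50.0
```

```bash
python3 - <<'E'
from kin import *
s=read_state();print(s["joints"].round(3),s["position"].round(1),fk(s["joints"],PR)[0].round(1))
q=lambda x:np.array(x)
D=[([1.58256,.38555,.00661,-.0005,-1.19395,-.25862],[152.547,605.5,230.22],[.43517,-.5573,.55828,-.43401]),
([0.1562,-0.0348,-1.0441,1.972,-0.1952,-0.6374],[496,87.1,211],None),
([-.02,-.15,-.82,.33,-.36,0],[432,-192.9,247.1],[-.098,-.603,.743,-.274]),
([-.17,-.19,-.75,-1.29,-.5,.71],[380.7,27.6,187.8],[.405,.812,-.408,.1]),
(s["joints"],s["position"],s["ee_rot"])]
def res(p):
    r=[]
    for k,(j,P,o) in enumerate(D):
        w,T=fk(j,p);g=1 if k in(0,1,4) else .3
        r+=[*(g*(w-P))]
        if o is not None:
            M=R.from_quat(o).as_matrix();Tm=T.as_matrix();r+=[*(g*200*(Tm[:,0]-M[:,1])),*(g*200*(Tm[:,1]-M[:,0]))]
    return np.r_[r,.01*(np.array(p)[1:8]-[20,-159,250,504,-33,438,294])]
b=least_squares(res,PR);print(b.cost,b.x.round(3).tolist());r=res(b.x);print(r[:9].round(1),r[9:12].round(1),r[12:].round(1))
E
```

```text
[-0.328 -0.094 -0.886 -2.7   -0.4    1.286] [499.5  34.9 252.8] [508.9  30.1 248.6]
0.8997345579993891 [-0.0, 0.148, -159.738, 165.159, 562.641, -1.968, 423.342, 297.763, 4.712]
[ 0. -0.  0.  0.  0. -0.  0. -0. -0.] [-0.1  0.2  0.1] [-0.1 -0.3 -0.1 -0.1 -0.1 -0.  -0.1  0.1  0.   0.   0.4  0.3  0.1  0.1
  0.2  0.1  0.1 -0.1  0.1 -0.2 -0.2 -0.  -0.  -0.   0.  -0.  -0.  -0.2
 -0.  -0.8  0.6  0.3 -0.1  0. ]
```

```bash
sed -i 's/PR=\[.*\]$/PR=[0,0.148,-159.738,165.159,562.641,-1.968,423.342,297.763,4.712]/' kin.py; python3 - <<'E'
from kin import *
K={"R0":((623,11.5),-.1,0),"Rpull":((566,17),-.11,0),"Rmid":((560,-100),-.14,0),"Rout":((556,-218),-.175,0),"Sp":((620,8.5),-.11,0)}
for lean in(.7,.8,.9):
    for n,a in K.items():
      for j in ik(*hp2(*a,lean=lean),j0=read_state()["joints"],n=1): print(lean,n,j.round(2).tolist(),"marg",np.minimum(j-LO,HI-j).min().round(2))
p,M=hp2((623,11.5),-.1,70,lean=.8);print(p)
for j in ik(p,M,read_state()["joints"],1): print("pre",j.round(2))
plan(p,M)
E
```

```text
0.7 R0 [-0.32, 0.44, -0.78, -2.74, -0.36, 1.36] marg 0.2
0.7 Rpull [-0.36, 0.41, -0.94, -2.79, -0.49, 1.45] marg 0.13
0.7 Rmid [-0.51, 0.36, -0.71, -2.16, -0.29, 0.9] marg 0.13
0.7 Rout [-0.55, 0.37, -0.54, -1.6, -0.24, 0.32] marg 0.08
0.7 Sp [-0.32, 0.44, -0.79, -2.76, -0.37, 1.37] marg 0.21
0.8 R0 [-0.35, 0.49, -0.88, -2.83, -0.6, 1.48] marg 0.19
0.8 Rpull [-0.4, 0.49, -1.03, -2.84, -0.75, 1.55] marg 0.04
0.8 Rmid [-0.66, 0.45, -0.86, -2.43, -0.58, 1.33] marg 0.21
0.8 Rout [-0.76, 0.43, -0.63, -1.99, -0.45, 0.9] marg 0.29
0.8 Sp [-0.35, 0.49, -0.89, -2.84, -0.62, 1.49] marg 0.18
0.9 R0 [-0.37, 0.56, -0.95, -2.86, -0.84, 1.55] marg 0.12
0.9 Rmid [-0.74, 0.55, -0.95, -2.51, -0.85, 1.52] marg 0.12
0.9 Rout [-0.88, 0.5, -0.73, -2.17, -0.67, 1.21] marg 0.34
0.9 Sp [-0.37, 0.57, -0.96, -2.87, -0.85, 1.55] marg 0.11
[497.0472379   24.13742908  77.53204218]
pre [-0.36  0.29 -0.9  -2.69 -0.44  1.34]
dist [  -2.4  -10.8 -175.2] rot [ 0.348  0.025 -0.046] n 4 t 4.6 F [-0.6  1.2  0.8] grip 50.0
[-0.0007, 0.0177, 0.0401, 0.087, 0.006, -0.011]
[-0.0012, 0.0211, 0.0385, 0.087, 0.006, -0.011]
[-0.0017, 0.0244, 0.0365, 0.087, 0.006, -0.011]
[-0.0022, 0.0274, 0.0342, 0.087, 0.006, -0.011]
```

>>> play_rows --pt "-0.001 0.018 0.04 0.085 0.006 -0.011 0.05" --pt "-0.001 0.021 0.0385 0.085 0.006 -0.011 0.05" --pt "-0.0015 0.0245 0.0365 0.085 0.006 -0.011 0.05" --pt "-0.002 0.0275 0.034 0.065 0.006 -0.011 0.05"

```text
clock: 5.0
position: [504.7, 29.6, 83.8]
ee_rot: [0.692, 0.628, -0.239, -0.264]
contact_force: [0.1, -0.1, 1.0]
gripper_width: 50.0
```

```bash
python3 - <<'E'
from kin import *
p,M=hp2((623,11.5),-.1,0,lean=.77)
plan(p,M,vmax=18);s=read_state();print(s["joints"].round(2))
T,S=get_image("top"),get_image("scene")
c=lambda i,x,y:cv2.resize(i["color"][y:y+100,x:x+130,::-1],(520,400),interpolation=cv2.INTER_CUBIC)
cv2.imwrite("pics/a2.png",cv2.resize(np.hstack([c(T,220,125),c(S,170,130)]),(800,308)))
E
```

```text
dist [ 41.9 -10.5 -55.4] rot [0.073 0.001 0.003] n 4 t 5.0 F [ 0.1 -0.1  1. ] grip 50.0
[-0.0016, 0.0172, 0.0032, 0.018, 0.0, 0.001]
[-0.0016, 0.0172, 0.0029, 0.018, 0.0, 0.001]
[-0.0016, 0.0173, 0.0026, 0.018, 0.0, 0.001]
[-0.0016, 0.0173, 0.0023, 0.018, 0.0, 0.001]
[-0.36  0.3  -0.93 -2.74 -0.52  1.39]
```

View pics/a2.png

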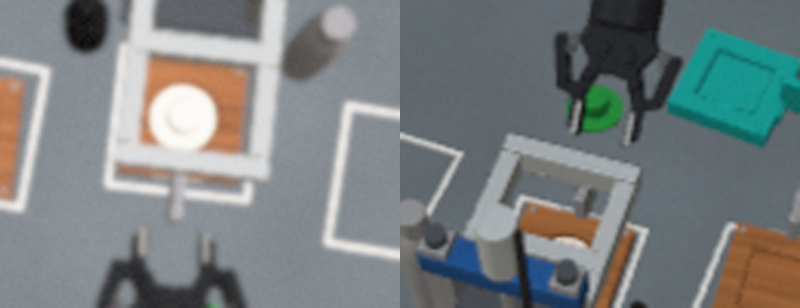

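The fingers straddle the fin line: fingertips at crop x≈140 and 206, fin at 177. Moving in and closing.

>>> play_rows --pt "-0.0015 0.017 0.003 0.018 0 0.001 0.05" --pt "-0.0015 0.017 0.003 0.018 0 0.001 0.05" --pt "-0.0015 0.017 0.0025 0.018 0 0.001 0.05" --pt "-0.0015 0.017 0.0025 0.018 0 0.001 0.05" --pt "0 0 0 0 0 0 0.03" --pt "0 0 0 0 0 0 0" --pt "0 0 0 0 0 0 0" --pt "0 0 0 0 0 0 0" --pt "0 0 0 0 0 0 0"

```text
clock: 6.0
position: [544.0, 28.2, 35.5]
ee_rot: [0.681, 0.621, -0.261, -0.286]
contact_force: [1.2, 0.4, -4.0]
gripper_width: 11.1
```

```bash
python3 - <<'E'
from kin import *
s=read_state();print(s["joints"].round(2),s["contact_force"].round(1),s["gripper_width"])
M=R.from_quat(s["ee_rot"]).as_matrix();print("axes x",M[:,0].round(3),"a",M[:,1].round(3))
p=s["position"]; print(p)
f=np.array([np.cos(-.1),np.sin(-.1),0]);plan(p-44*f,M,vmax=11)
E
```

```text
[-0.32  0.45 -0.86 -2.82 -0.53  1.46] [ 1.2  0.4 -4. ] 11.084902251876114
axes x [0.093 0.996 0.   ] a [ 0.697 -0.065 -0.714]
[543.98793742  28.18135681  35.54124229]
dist [-43.8   4.4   0. ] rot [-0. -0. -0.] n 5 t 6.0 F [ 1.2  0.4 -4. ] grip 11.1
[0.0001, -0.0062, 0.0063, -0.0, -0.0, -0.0]
[0.0001, -0.0062, 0.0063, -0.0, -0.0, -0.0]
[0.0001, -0.0062, 0.0063, -0.0, -0.0, -0.0]
[0.0001, -0.0062, 0.0063, -0.0, -0.0, -0.0]
[0.0001, -0.0062, 0.0063, -0.0, -0.0, -0.0]
```

>>> play_rows --pt "0 -0.006 0.006 0 0 0 0" --pt "0 -0.006 0.006 0 0 0 0" --pt "0 -0.006 0.006 0 0 0 0"

```text
clock: 6.3
position: [516.2, 30.9, 35.6]
ee_rot: [0.681, 0.621, -0.261, -0.287]
contact_force: [-0.4, 0.3, -4.0]
gripper_width: 11.0
```

```bash
python3 - <<'E'
from kin import *
s=read_state();print(s["joints"].round(2),s["contact_force"].round(1),s["gripper_width"],s["position"])
M=R.from_quat(s["ee_rot"]).as_matrix();print("axes x",M[:,0].round(3),"a",M[:,1].round(3))
T,S=get_image("top"),get_image("scene")
c=lambda i,x,y:cv2.resize(i["color"][y:y+100,x:x+130,::-1],(520,400),interpolation=cv2.INTER_CUBIC)
cv2.imwrite("pics/a3.png",np.hstack([c(T,220,125),c(S,170,130)])[:, :])
im=cv2.imread("pics/a3.png");cv2.imwrite("pics/a3.png",cv2.resize(im,(800,308)))
E
```

```text
[-0.34  0.44 -0.93 -2.82 -0.58  1.48] [-0.4  0.3 -4. ] 11.005414362041046 [516.18994218  30.90327098  35.60545488]
axes x [0.093 0.996 0.   ] a [ 0.695 -0.065 -0.716]
```

View pics/a3.png

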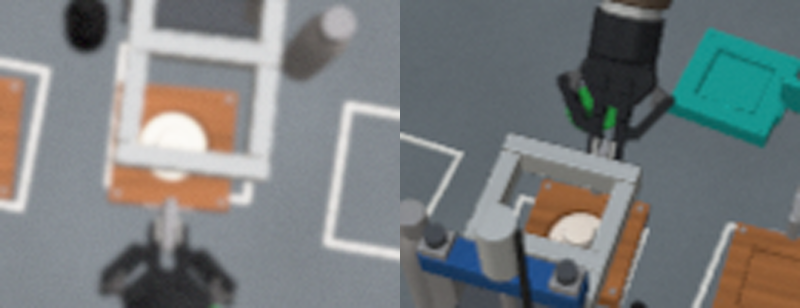

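```bash
cat >> kin.py <<'E'
def npose(gx=-92):
    s=read_state();M=R.from_quat(s["ee_rot"]).as_matrix();x=M[:,0]*np.sign(M[1,0]);yaw=np.arctan2(-x[0],x[1])
    g=s["position"]-19*M[:,1];return g[:2]-gx*np.array([np.cos(yaw),np.sin(yaw)]),yaw,np.arcsin(np.clip(np.hypot(M[0,1],M[1,1]),0,1))
def nslide(c,yaw,gx=-92,vmax=25,dz=0,z=None):
    c0,y0,lean=npose(gx);s=read_state();fl=np.sign(R.from_quat(s["ee_rot"]).as_matrix()[1,0])
    p,M=hp2(c,yaw,0,lean,fl,0,gx);p[2]=(z if z else s["position"][2])+dz
    print("nest now",c0.round(1),round(y0,3),"lean",round(lean,3),"tcp",s["position"].round(1));plan(p,M,vmax=vmax)
    for j in ik(p,M,s["joints"],1):print("ik",j.round(2))
E
python3 - <<'E'
from kin import *
T=get_image("top")
nslide((578,25),-.1,vmax=10)
h=cv2.cvtColor(T["color"],cv2.COLOR_RGB2HSV);m=cv2.inRange(T["color"],(200,200,195),(255,255,255))[:, :]
P=plane(T,np.array([[276.9,172.1]]),30);print("pack",P)
E
```

```text
nest now [594.4  23.8] -0.093 lean 0.772 tcp [516.   31.1  35.5]
dist [-16.3   1.8   0. ] rot [-0.     0.005  0.005] n 2 t 6.45 F [-1.  -0.2 -2.7] grip 11.2
[0.0001, -0.0057, 0.0059, -0.0, 0.003, 0.003]
[0.0001, -0.0057, 0.0059, -0.0, 0.003, 0.003]
ik [-0.36  0.44 -0.97 -2.83 -0.62  1.5 ]
pack [[594.88690963  19.38507353  30.        ]]
```

Now pull the last 16 mm, then slide right. Tool −x is world −y here.

>>> play_rows --pt "0 -0.006 0.006 0 0 0 0" --pt "0 -0.006 0.006 0 0 0 0" --pt "-0.01 0 0 0 0 0 0" --pt "-0.02 0 0 0 0 0 0" --pt "-0.02 0 0 0 0 0 0"

```text
clock: 6.95
position: [490.8, -14.5, 35.2]
ee_rot: [0.678, 0.624, -0.263, -0.286]
contact_force: [1.1, 2.4, -3.6]
gripper_width: 11.0
```

```bash
python3 - <<'E'
from kin import *
nslide((556,-217.5),-.175,vmax=22)
s=read_state();print(s["joints"].round(2))
E
```

```text
nest now [569.2 -21.1] -0.083 lean 0.772 tcp [490.8 -14.5  35.2]
dist [ -12.3 -189.3    0. ] rot [-0.     0.065  0.064] n 9 t 6.95 F [ 1.1  2.4 -3.6] grip 11.0
[-0.0211, 0.0003, -0.0003, -0.0, 0.007, 0.007]
[-0.0211, 0.0004, -0.0004, -0.0, 0.007, 0.007]
[-0.0211, 0.0006, -0.0006, -0.0, 0.007, 0.007]
[-0.0211, 0.0007, -0.0007, -0.0, 0.007, 0.007]
[-0.021, 0.0009, -0.0009, -0.0, 0.007, 0.007]
[-0.021, 0.001, -0.0011, -0.0, 0.007, 0.007]
[-0.021, 0.0012, -0.0012, -0.0, 0.007, 0.007]
[-0.021, 0.0013, -0.0014, -0.0, 0.007, 0.007]
[-0.021, 0.0015, -0.0015, -0.0, 0.007, 0.007]
ik [-0.7   0.39 -0.6  -1.87 -0.37  0.71]
[-0.49  0.41 -0.91 -2.59 -0.55  1.38]
```

>>> play_rows --pt "-0.021 0 0 0 0.007 0.007 0" --pt "-0.021 0 0 0 0.007 0.007 0" --pt "-0.021 0.0005 -0.0005 0 0.007 0.007 0" --pt "-0.021 0.0005 -0.0005 0 0.007 0.007 0" --pt "-0.021 0.001 -0.001 0 0.007 0.007 0"

```text
clock: 7.45
position: [479.1, -120.1, 35.2]
ee_rot: [0.691, 0.61, -0.256, -0.291]
contact_force: [-0.1, 2.5, -3.6]
gripper_width: 11.0
```

```bash
python3 - <<'E'
from kin import *
nslide((556,-217.5),-.175,vmax=22,z=35.5)
s=read_state();print(s["joints"].round(2))
E
```

```text
nest now [ 557.2 -130. ] -0.126 lean 0.774 tcp [ 479.1 -120.1   35.2]
dist [ -0.7 -83.7   0.3] rot [-0.     0.034  0.036] n 4 t 7.45 F [-0.1  2.5 -3.6] grip 11.0
[-0.0208, 0.0016, -0.0018, -0.0, 0.009, 0.009]
[-0.0207, 0.0018, -0.002, -0.0, 0.009, 0.009]
[-0.0207, 0.002, -0.0022, -0.0, 0.009, 0.009]
[-0.0207, 0.0022, -0.0024, -0.0, 0.009, 0.009]
ik [-0.7   0.39 -0.6  -1.87 -0.38  0.72]
[-0.64  0.38 -0.74 -2.16 -0.43  1.02]
```

>>> play_rows --pt "-0.0205 0.0015 -0.0018 0 0.009 0.009 0" --pt "-0.0205 0.002 -0.002 0 0.009 0.009 0" --pt "-0.0205 0.002 -0.0022 0 0.009 0.009 0" --pt "-0.016 0.002 -0.0022 0 0.009 0.009 0" --pt "0 0 0 0 0 0 0" --pt "0 0 0 0 0 0 0"

```text
clock: 8.05
position: [476.1, -198.4, 35.2]
ee_rot: [0.704, 0.595, -0.248, -0.297]
contact_force: [0.3, -0.3, -4.2]
gripper_width: 10.8
```

```bash
cat >> kin.py <<'E'
def brown(im):
    h=cv2.cvtColor(im["color"],cv2.COLOR_RGB2HSV);return((h[...,0]<16)&(h[...,1]>110)&(h[...,2]>60)).astype(float)
def roi(im,m,c,r):
    v,u=np.nonzero(m);P=plane(im,np.c_[u,v],15)[:,:2];k=np.linalg.norm(P-c,axis=1)<r;o=np.zeros_like(m);o[v[k],u[k]]=1;return o
def nestfit(c,yaw,fill=True):
    for n in("top","scene"):
        im=get_image(n);m=roi(im,brown(im),np.array(c),100)
        if fill: 
            cs,_=cv2.findContours(m.astype(np.uint8),cv2.RETR_EXTERNAL,cv2.CHAIN_APPROX_NONE)
            m=m*0;cv2.drawContours(m,[max(cs,key=cv2.contourArea)],-1,1.,-1)
        print("nestfit",n,boxfit([im],[m],120,22,np.r_[c,yaw]))
E
python3 - <<'E'
from kin import *
nslide((556,-217.5),-.175,vmax=22,z=35.5)
nestfit((556,-217),-.175)
T,S=get_image("top"),get_image("scene")
c=lambda i,x,y:cv2.resize(i["color"][y:y+100,x:x+130,::-1],(400,308),interpolation=cv2.INTER_CUBIC)
cv2.imwrite("pics/a4.png",np.hstack([c(T,280,125),c(S,110,130)]))
E
```

```text
nest now [ 553.6 -211.7] -0.168 lean 0.776 tcp [ 476.1 -198.4   35.2]
dist [ 2.4 -5.4  0.3] rot [-0.     0.002  0.008] n 1 t 8.05 F [ 0.3 -0.3 -4.2] grip 10.8
[-0.0049, 0.002, -0.0026, -0.0, 0.002, 0.008]
ik [-0.7   0.39 -0.6  -1.88 -0.38  0.72]
nestfit top (array([ 5.55172e+02, -2.12867e+02, -1.48000e-01]), np.float64(209.6))
nestfit scene (array([ 5.53313e+02, -2.12645e+02, -1.72000e-01]), np.float64(180.5))
```

View pics/a4.png

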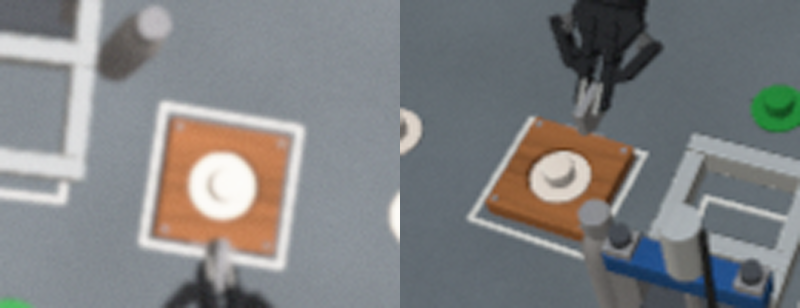

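The nest and pack are inside the outline, about 5 mm too far left. I nudge it, release, and back off.

>>> play_rows --pt "-0.005 0.002 -0.0025 0 0.002 0.008 0" --pt "0 0 0 0 0 0 0" --pt "0 0 0 0 0 0 0.035" --pt "0 0 0 0 0 0 0.035" --pt "0 -0.02 0 0 0 0 0.035" --pt "0 -0.03 0 0 0 0 0.05" --pt "0 -0.04 0 0 0 0 0.05"

```text
clock: 8.95
position: [425.8, -193.2, 90.3]
ee_rot: [0.706, 0.593, -0.245, -0.3]
contact_force: [-1.1, 1.4, -0.4]
gripper_width: 49.8
```

```bash
python3 - <<'E'
from kin import *
s=read_state();print(s["joints"].round(2),s["position"].round(0))
nestfit((556,-217),-.175)
T=get_image("top")
# joint via path back to vertical over shell
p=np.array([529.6,418,130.]);M=Rt(-.0,0,-1)
j=ik(p,M,[.91,.5,-.02,0,-.9,.5],6);print([q.round(2).tolist() for q in j])
V=[[-.5,-.1,-.75,-1.1,-.5,.5],[.1,.0,-.5,0,-.8,.4],j[0]]
jvia(V,.07)
E
```

```text
[-0.56  0.17 -0.64 -1.47 -0.28  0.17] [ 426. -193.   90.]
nestfit top (array([ 5.55987e+02, -2.16960e+02, -1.36000e-01]), np.float64(221.9))
nestfit scene (array([ 5.55498e+02, -2.17453e+02, -1.95000e-01]), np.float64(173.5))
[[0.91, 0.55, 0.01, 0.0, -1.03, 0.66]]
leg 2 [[426, -191, 91], [414, -177, 105], [399, -163, 117], [382, -149, 128], [364, -137, 137], [344, -126, 144]]
leg 6 [[344, -126, 144], [355, -120, 150], [370, -119, 160], [392, -121, 177], [424, -121, 202], [464, -114, 236]]
leg 5 [[464, -114, 236], [519, -26, 226], [556, 75, 210], [572, 186, 189], [563, 303, 162], [530, 418, 130]]
n 6 TCP [[426.0, -191.0, 91.0], [416.0, -179.0, 103.0], [404.0, -167.0, 114.0], [391.0, -156.0, 123.0], [377.0, -145.0, 131.0], [361.0, -135.0, 138.0], [344.0, -126.0, 144.0]]
[0.0102,-0.017,0.0006,-0.014,-0.128,-0.039,0.07],[0.0106,-0.0167,0.0008,-0.013,-0.128,-0.038,0.07],[0.011,-0.0164,0.001,-0.012,-0.128,-0.036,0.07],[0.0115,-0.0161,0.0012,-0.011,-0.127,-0.035,0.07],[0.012,-0.0157,0.0013,-0.01,-0.127,-0.034,0.07],[0.0126,-0.0153,0.0013,-0.008,-0.127,-0.034,0.07]
```

```bash
python3 - <<'E'
from kin import *
M=Rt(0,0,-1);j=ik(np.array([529.6,418,160.]),M,[.91,.5,-.02,0,-.9,.5],6)
print([q.round(3).tolist() for q in j])
V=[[0,-.05,-.55,0,-.8,.4],j[0]]
jvia(V,.07,lim=20)
E
```

```text
[[0.907, 0.521, 0.045, -0.0, -1.095, 0.663]]
leg 8 [[426, -191, 91], [426, -160, 108], [419, -140, 127], [412, -136, 151], [412, -145, 185], [422, -160, 235]]
leg 5 [[422, -160, 235], [493, -72, 233], [543, 35, 224], [569, 158, 209], [565, 288, 187], [530, 418, 160]]
n 17 TCP [[426.0, -191.0, 91.0], [427.0, -171.0, 101.0], [425.0, -155.0, 111.0], [421.0, -143.0, 122.0], [416.0, -137.0, 134.0], [412.0, -136.0, 149.0], [411.0, -139.0, 167.0], [412.0, -146.0, 190.0], [418.0, -155.0, 219.0]]
[0.0102,-0.0041,-0.0029,0.002,-0.125,-0.053,0.07],[0.0093,-0.0041,-0.0035,0.003,-0.124,-0.051,0.07],[0.0082,-0.0042,-0.004,0.004,-0.124,-0.05,0.07],[0.007,-0.0044,-0.0043,0.006,-0.124,-0.049,0.07],[0.0057,-0.0046,-0.0044,0.008,-0.123,-0.047,0.07],[0.0043,-0.005,-0.0044,0.01,-0.123,-0.046,0.07],[0.0029,-0.0054,-0.0043,0.012,-0.122,-0.045,0.07],[0.0015,-0.006,-0.0039,0.014,-0.122,-0.043,0.07],[0.0001,-0.0066,-0.0034,0.016,-0.121,-0.042,0.07],[-0.0013,-0.0074,-0.0027,0.019,-0.12,-0.04,0.07],[-0.0026,-0.0082,-0.0018,0.022,-0.119,-0.039,0.07],[-0.0038,-0.0092,-0.0008,0.025,-0.117,-0.037,0.07],[-0.0048,-0.0102,0.0004,0.028,-0.116,-0.036,0.07],[-0.0057,-0.0113,0.0017,0.032,-0.114,-0.035,0.07],[-0.0065,-0.0125,0.0031,0.035,-0.112,-0.034,0.07],[-0.0071,-0.0137,0.0047,0.039,-0.109,-0.033,0.07],[-0.0074,-0.015,0.0063,0.042,-0.107,-0.033,0.07]
```

>>> play_rows --pt "0.01 -0.004 -0.003 0.002 -0.125 -0.053 0.07" --pt "0.0095 -0.004 -0.0035 0.003 -0.124 -0.051 0.07" --pt "0.008 -0.004 -0.004 0.004 -0.124 -0.05 0.07" --pt "0.007 -0.0045 -0.0045 0.006 -0.124 -0.049 0.07" --pt "0.0055 -0.0045 -0.0045 0.008 -0.123 -0.047 0.07" --pt "0.0045 -0.005 -0.0045 0.01 -0.123 -0.046 0.07" --pt "0.003 -0.0055 -0.0045 0.012 -0.122 -0.045 0.07" --pt "0.0015 -0.006 -0.004 0.014 -0.122 -0.043 0.07" --pt "0 -0.0065 -0.0035 0.016 -0.121 -0.042 0.07" --pt "-0.0015 -0.0075 -0.0025 0.019 -0.12 -0.04 0.07"

```text
clock: 10.1
position: [414.9, -131.0, 141.7]
ee_rot: [0.261, 0.785, -0.561, 0.035]
contact_force: [-0.1, 0.2, 0.9]
gripper_width: 69.9
```

```bash
python3 - <<'E'
from kin import *
print(read_state()["joints"].round(2),read_state()["position"])
jvia([[.1,0,-.45,0,-.85,.4],[0.907, 0.521, 0.045, -0.0, -1.095, 0.663]],.07,lim=20,jm=.21)
E
```

```text
[-0.23  0.06 -0.57 -0.62 -0.61  0.36] [ 414.8547344  -130.98483789  141.69903938]
leg 4 [[415, -131, 141], [424, -126, 158], [434, -123, 178], [446, -120, 200], [459, -117, 226], [474, -113, 255]]
leg 5 [[474, -113, 255], [526, -25, 246], [561, 77, 232], [574, 188, 213], [564, 304, 189], [530, 418, 160]]
n 7 TCP [[415.0, -131.0, 141.0], [421.0, -127.0, 153.0], [428.0, -125.0, 166.0], [435.0, -122.0, 181.0], [444.0, -120.0, 197.0], [453.0, -118.0, 214.0], [463.0, -116.0, 234.0], [474.0, -113.0, 255.0]]
[-0.0081,-0.0066,-0.0089,0.016,-0.128,-0.041,0.07],[-0.0101,-0.0081,-0.0075,0.02,-0.126,-0.039,0.07],[-0.0118,-0.0097,-0.0059,0.025,-0.124,-0.037,0.07],[-0.0134,-0.0114,-0.0042,0.029,-0.122,-0.035,0.07],[-0.0147,-0.0133,-0.0022,0.034,-0.119,-0.033,0.07],[-0.0158,-0.0153,-0.0001,0.039,-0.116,-0.031,0.07],[-0.0166,-0.0173,0.0021,0.044,-0.112,-0.029,0.07]
```

>>> play_rows --pt "-0.008 -0.0065 -0.009 0.016 -0.128 -0.041 0.07" --pt "-0.01 -0.008 -0.0075 0.02 -0.126 -0.039 0.07" --pt "-0.012 -0.01 -0.006 0.025 -0.124 -0.037 0.07" --pt "-0.0135 -0.0115 -0.004 0.029 -0.122 -0.035 0.07" --pt "-0.0145 -0.0135 -0.002 0.034 -0.119 -0.033 0.07" --pt "-0.016 -0.0155 0 0.039 -0.116 -0.031 0.07" --pt "-0.0165 -0.0175 0.002 0.044 -0.112 -0.029 0.07"

```text
clock: 10.8
position: [473.8, -110.0, 247.6]
ee_rot: [0.099, -0.666, 0.688, -0.27]
contact_force: [0.7, 0.3, -1.3]
gripper_width: 69.9
```

```bash
python3 - <<'E'
from kin import *
print(read_state()["joints"].round(2),read_state()["position"])
j=[0.907, 0.521, 0.045, -0.0, -1.095, 0.663]
jvia([j],.07,lim=20,jm=.21)
M=Rt(0,0,-1);
for i in (0,): plan([529.6,418,200],M,vmax=46)
# shell accurate: masks of flange
T,S=get_image("top"),get_image("scene");c=np.array([529.5,418])
for im in(T,S):
    for th in(130,150,170):
        p,uv=white(im,c,4,60,th);m=np.zeros((384,512));m[uv[:,1],uv[:,0]]=1
        k=cv2.minAreaRect(plane(im,uv,4)[:,:2].astype(np.float32));print(th,len(uv),k,boxfit([im],[m],66,4,np.r_[c,0]))
E
```

```text
[ 0.1   0.02 -0.44 -0.01 -0.87  0.44] [ 473.75750929 -109.9889801   247.55876736]
leg 5 [[474, -110, 247], [526, -22, 239], [560, 79, 226], [573, 189, 209], [564, 304, 186], [530, 418, 160]]
n 13 TCP [[474.0, -110.0, 247.0], [496.0, -78.0, 245.0], [516.0, -44.0, 242.0], [533.0, -7.0, 238.0], [547.0, 31.0, 233.0], [558.0, 71.0, 228.0], [567.0, 112.0, 222.0], [572.0, 155.0, 215.0], [574.0, 198.0, 207.0], [572.0, 242.0, 199.0], [567.0, 286.0, 190.0], [558.0, 331.0, 181.0], [546.0, 375.0, 170.0], [530.0, 418.0, 160.0]]
[-0.0338,0.0087,-0.0171,-0.021,-0.078,-0.012,0.07],[-0.0344,0.0089,-0.0174,-0.02,-0.078,-0.012,0.07],[-0.0351,0.0092,-0.0177,-0.019,-0.079,-0.012,0.07],[-0.0357,0.0094,-0.018,-0.018,-0.079,-0.012,0.07],[-0.0364,0.0096,-0.0183,-0.017,-0.079,-0.012,0.07],[-0.0371,0.0098,-0.0185,-0.017,-0.079,-0.012,0.07],[-0.0377,0.0101,-0.0187,-0.016,-0.079,-0.013,0.07],[-0.0384,0.0103,-0.0189,-0.015,-0.08,-0.013,0.07],[-0.0391,0.0105,-0.0191,-0.014,-0.08,-0.013,0.07],[-0.0398,0.0107,-0.0192,-0.013,-0.08,-0.014,0.07],[-0.0405,0.0109,-0.0193,-0.013,-0.08,-0.014,0.07],[-0.0411,0.0111,-0.0194,
[... 1132 characters left out ...]
531.4442749023438, 418.59844970703125), (71.41163635253906, 71.17081451416016), 89.50291442871094) (array([ 5.31661e+02,  4.19203e+02, -8.40000e-02]), np.float64(54.9))
130 370 ((531.1691284179688, 419.14105224609375), (68.51253509521484, 69.2958755493164), 88.44770812988281) (array([ 5.29593e+02,  4.19385e+02, -9.00000e-03]), np.float64(31.1))
150 334 ((529.9437866210938, 419.52984619140625), (67.1369400024414, 66.48228454589844), 88.1880111694336) (array([ 5.28589e+02,  4.20045e+02, -2.80000e-02]), np.float64(43.0))
170 290 ((530.3143310546875, 420.0450744628906), (64.39010620117188, 64.87956237792969), 88.5472183227539) (array([ 5.28525e+02,  4.20047e+02, -1.50000e-02]), np.float64(76.5))
```

>>> play_rows --pt "-0.025 0.0065 -0.036 -0.017 -0.086 -0.013 0.06" --pt "-0.028 0.0065 -0.0335 -0.017 -0.086 -0.013 0.06" --pt "-0.031 0.007 -0.031 -0.017 -0.086 -0.013 0.06" --pt "-0.0335 0.007 -0.028 -0.017 -0.086 -0.013 0.06" --pt "-0.036 0.007 -0.025 -0.017 -0.086 -0.013 0.06" --pt "-0.038 0.007 -0.0215 -0.017 -0.086 -0.013 0.06" --pt "-0.04 0.0065 -0.018 -0.017 -0.086 -0.013 0.06" --pt "-0.0415 0.0065 -0.0145 -0.017 -0.086 -0.013 0.06" --pt "-0.0425 0.006 -0.011 -0.017 -0.086 -0.013 0.06" --pt "-0.0435 0.0055 -0.007 -0.017 -0.086 -0.013 0.06"

```text
clock: 11.9
position: [510.6, 337.7, 189.5]
ee_rot: [-0.454, 0.552, -0.527, 0.46]
contact_force: [0.8, -0.3, 0.1]
gripper_width: 59.8
```

```bash
python3 - <<'E'
from kin import *
plan([530.5,419.3,70],Rt(-.018,0,-1),vmax=40)
E
```

```text
dist [  19.9   81.6 -119.5] rot [ 0.02  -0.147 -0.03 ] n 4 t 11.9 F [ 0.8 -0.3  0.1] grip 59.8
[-0.0201, 0.0304, 0.0022, 0.005, -0.037, -0.008]
[-0.0202, 0.0303, 0.0028, 0.005, -0.037, -0.008]
[-0.0203, 0.0301, 0.0034, 0.005, -0.037, -0.008]
[-0.0204, 0.03, 0.004, 0.005, -0.037, -0.008]
```

>>> play_rows --pt "-0.02 0.03 0.002 0.005 -0.037 -0.008 0.06" --pt "-0.02 0.03 0.003 0.005 -0.037 -0.008 0.06" --pt "-0.02 0.03 0.0035 0.005 -0.037 -0.008 0.06" --pt "-0.02 0.03 0.004 0.005 -0.037 -0.008 0.06" --pt "0 0 0 0 0 0 0.06"

```text
clock: 12.4
position: [527.0, 422.4, 51.4]
ee_rot: [-0.504, 0.509, -0.499, 0.488]
contact_force: [-0.4, -0.7, -1.1]
gripper_width: 59.8
```

```bash
python3 - <<'E'
from kin import *
plan([530.5,419.3,10],Rt(-.018,0,-1),vmax=20)
E
```

```text
dist [  3.5  -3.1 -41.4] rot [0.026 0.003 0.006] n 3 t 12.4 F [-0.4 -0.7 -1.1] grip 59.8
[0.0009, 0.0138, 0.0015, 0.009, 0.001, 0.002]
[0.001, 0.0138, 0.0014, 0.009, 0.001, 0.002]
[0.001, 0.0138, 0.0013, 0.009, 0.001, 0.002]
```

>>> play_rows --pt "0.001 0.012 0.0015 0.009 0.001 0.002 0.06" --pt "0.001 0.012 0.0015 0.009 0.001 0.002 0.06" --pt "0.001 0.009 0.001 0.009 0.001 0.002 0.06" --pt "0 0 0 0 0 0 0.06"

```text
clock: 12.8
position: [528.4, 413.6, 10.2]
ee_rot: [-0.498, 0.509, -0.504, 0.489]
contact_force: [-0.7, 0.0, 0.1]
gripper_width: 59.9
```

```bash
python3 - <<'E'
from kin import *
plan([530.5,419.3,10],Rt(-.018,0,-1),vmax=20)
T,S=get_image("top"),get_image("scene")
c=lambda i,x,y:cv2.resize(i["color"][y:y+60,x:x+80,::-1],(400,300),interpolation=cv2.INTER_CUBIC)
cv2.imwrite("pics/a5.png",np.hstack([c(T,110,165),c(S,310,175)]))
E
```

```text
dist [ 2.1  5.7 -0.2] rot [ 0.014 -0.01   0.004] n 1 t 12.8 F [-0.7  0.   0.1] grip 59.9
[-0.0058, 0.0001, 0.0019, 0.014, -0.01, 0.004]
```

View pics/a5.png

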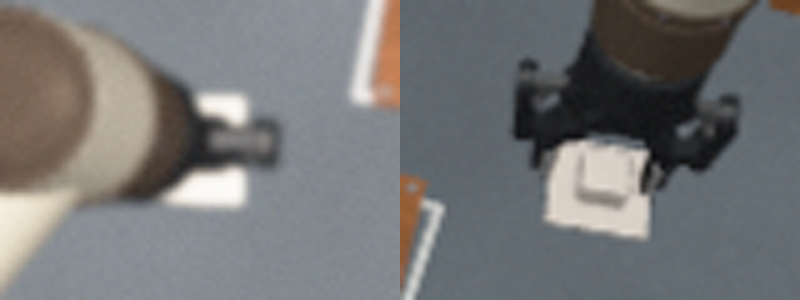

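The open jaws straddle the bubble, which is at (605,172) in the right view. I centre them, then close.

>>> play_rows --pt "-0.006 0 0.002 0.014 -0.01 0.004 0.06" --pt "0 0 0 0 0 0 0.06" --pt "0 0 0 0 0 0 0.02" --pt "0 0 0 0 0 0 0.02" --pt "0 0 0 0 0 0 0.02" --pt "0 0 0 0 0 0 0.02" --pt "0 0 0 0 0 0 0.02"

```text
clock: 13.6
position: [533.4, 422.6, 15.8]
ee_rot: [-0.492, 0.504, -0.504, 0.5]
contact_force: [-0.2, -0.1, -1.3]
gripper_width: 30.2
```

```bash
python3 - <<'E'
from kin import *
s=read_state();M=R.from_quat(s["ee_rot"]).as_matrix();print(s["position"],M.round(3))
plan([s["position"][0],s["position"][1],80],Rt(-.018,0,-1),vmax=35)
E
```

```text
[533.36018614 422.56075039  15.80992466] [[-0.017  0.007  1.   ]
 [-1.     0.008 -0.017]
 [-0.008 -1.     0.007]]
dist [ 0.   0.  64.2] rot [-0.007  0.001 -0.008] n 2 t 13.6 F [-0.2 -0.1 -1.3] grip 30.2
[-0.0003, -0.0321, 0.0002, -0.003, 0.001, -0.004]
[-0.0001, -0.0321, 0.0001, -0.003, 0.001, -0.004]
```

>>> play_rows --pt "0 -0.02 0 -0.003 0.001 -0.004 0.02" --pt "0 -0.025 0 -0.003 0.001 -0.004 0.02" --pt "0 -0.015 0 0 0 0 0.02" --pt "0 0 0 0 0 0 0.02" --pt "0 0 0 0 0 0 0.02"

```text
clock: 14.1
position: [531.8, 421.0, 74.9]
ee_rot: [0.497, -0.505, 0.505, -0.493]
contact_force: [0.4, 0.1, -0.2]
gripper_width: 30.3
```

```bash
python3 - <<'E'
from kin import *
s=read_state();p=s["position"];print(p,s["gripper_width"],s["ee_rot"].round(3))
S=get_image("scene");z=p[2]-15.8
c=p[:2]
for th in(130,150,170):
    q,uv=white(S,c,z+4,48,th);m=np.zeros((384,512),np.uint8);m[uv[:,1],uv[:,0]]=1
    cs,_=cv2.findContours(m,cv2.RETR_EXTERNAL,cv2.CHAIN_APPROX_NONE);k=max(cs,key=cv2.contourArea)[:,0]
    P=plane(S,k,z+4)[:,:2];r=cv2.minAreaRect(P.astype(np.float32));print(th,np.round(r[0],1),np.round(r[1],1),r[2],"xmax",P[:,0].max(),"rel",(np.array(r[0])-c).round(1))
nestfit((610,237),-.12,True)
cv2.imwrite("pics/a6.png",cv2.resize(S["color"][150:260,240:400,::-1],(800,550),interpolation=cv2.INTER_CUBIC))
E
```

```text
[531.79285908 421.0264667   74.8861973 ] 30.31740501072367 [ 0.497 -0.505  0.505 -0.493]
130 [529.3 419.8] [68.3 68.9] 89.22126007080078 xmax 564.1138610104598 rel [-2.5 -1.2]
150 [535.7 419.7] [67.7 53.4] 83.71919250488281 xmax 561.6110124590342 rel [ 3.9 -1.3]
170 [535.2 420.2] [63.2 50.1] 88.76946258544922 xmax 560.4866318596783 rel [ 3.5 -0.9]
nestfit top (array([ 6.12972e+02,  2.36745e+02, -1.07000e-01]), np.float64(211.3))
nestfit scene (array([ 6.0947e+02,  2.3867e+02, -1.1600e-01]), np.float64(72.8))
```

View pics/a6.png

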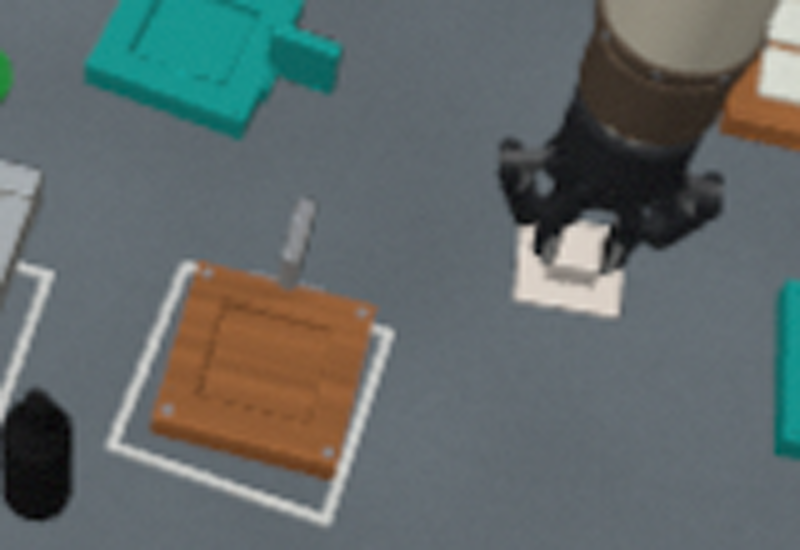

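The held shell sits flat under the jaws, at (570,265). The empty nest is clear: its screws are at (208,272), (362,313), (328,452) and (168,409). I use these in the same camera to locate the pocket centre.

```bash
python3 - <<'E'
from kin import *
S=get_image("scene");f=lambda u:plane(S,(np.array(u)+.5)/5-.5+[240,150],22)[:,:2]
P=f([(208,272),(362,313),(328,452),(168,409)]);print(P.round(1),P.mean(0).round(1))
d=(P[3]-P[0]+P[2]-P[1]);print("yaw",np.arctan2(d[1],d[0])); d=P[1]-P[0]+P[2]-P[3];print(np.arctan2(-d[0],d[1]))
Q=f([(222,300),(330,328),(310,420),(200,395)]);print("pocket",Q.round(1),Q.mean(0).round(1))
Q=f([(195,262),(376,304),(340,466),(156,427)]);print("outer",Q.round(1),Q.mean(0).round(1))
# go above pocket: shell offset in tool frame (yaw -.018 -> -.116)
c=np.array([609.8,238.3]);off=np.array([-2.5,-1.2]);a=-.105;Ro=np.array([[np.cos(a),-np.sin(a)],[np.sin(a),np.cos(a)]])
t=c-Ro@off;print(t);plan([*t,75],Rt(-.12,0,-1),vmax=40)
E
```

```text
[[551.4 193.7]
 [564.1 296.5]
 [667.  285.1]
 [655.2 182.5]] [609.4 239.4]
yaw -0.1085414315091851
-0.11885965275185408
pocket [[570.7 205.5]
 [578.9 277.1]
 [647.  271.6]
 [641.8 201. ]] [609.6 238.8]
outer [[545.4 184.2]
 [555.8 304.8]
 [675.2 293.5]
 [669.  176.9]] [611.3 239.8]
[612.41200001 239.23137315]
dist [  80.7 -181.6    0.8] rot [0.004 0.101 0.005] n 5 t 14.3 F [-0.4  0.3  0.3] grip 29.8
[0.036, -0.0, 0.0168, 0.001, 0.02, 0.001]
[0.0356, -0.0001, 0.0176, 0.001, 0.02, 0.001]
[0.0353, -0.0001, 0.0183, 0.001, 0.02, 0.001]
[0.0349, -0.0001, 0.019, 0.001, 0.02, 0.001]
[0.0345, -0.0001, 0.0197, 0.001, 0.02, 0.001]
```

>>> play_rows --pt "0.036 0 0.017 0.001 0.02 0.001 0.02" --pt "0.0355 0 0.0175 0.001 0.02 0.001 0.02" --pt "0.035 0 0.0185 0.001 0.02 0.001 0.02" --pt "0.034 0 0.019 0.001 0.02 0.001 0.02" --pt "0.025 0 0.014 0.001 0.015 0.001 0.02" --pt "0 0 0 0 0 0 0.02" --pt "0 0 0 0 0 0 0.02"

```text
clock: 15.0
position: [608.3, 244.7, 68.0]
ee_rot: [0.473, -0.528, 0.528, -0.468]
contact_force: [-0.7, 0.8, 0.5]
gripper_width: 30.0
```

```bash
python3 - <<'E'
from kin import *
plan([612.2,239.9,48],Rt(-.115,0,-1),vmax=10);print(read_state()["position"])
E
```

```text
dist [  3.9  -4.8 -20. ] rot [ 0.005 -0.     0.006] n 3 t 15.0 F [-0.7  0.8  0.5] grip 30.0
[0.0014, 0.0067, 0.0015, 0.002, -0.0, 0.002]
[0.0014, 0.0067, 0.0015, 0.002, -0.0, 0.002]
[0.0014, 0.0067, 0.0015, 0.002, -0.0, 0.002]
[608.33079122 244.70778596  68.04233986]
```

>>> play_rows --pt "0.0018 0.006 0.0015 0.002 0 0.002 0.02" --pt "0.0018 0.006 0.0015 0.002 0 0.002 0.02" --pt "0.001 0.005 0.001 0.002 0 0.002 0.02" --pt "0 0 0 0 0 0 0.02" --pt "0 0 0 0 0 0 0.02"

```text
clock: 15.5
position: [610.1, 242.2, 47.7]
ee_rot: [0.472, -0.527, 0.527, -0.471]
contact_force: [0.6, 0.6, -0.7]
gripper_width: 30.1
```

```bash
python3 - <<'E'
from kin import *
plan([612.2,239.9,42],Rt(-.115,0,-1),vmax=10);p=read_state()["position"];print(p)
S=get_image("scene");z=p[2]-15.8
for th in(130,140,150):
    q,uv=white(S,p[:2],z+4,48,th);m=np.zeros((384,512),np.uint8);m[uv[:,1],uv[:,0]]=1
    cs,_=cv2.findContours(m,cv2.RETR_EXTERNAL,cv2.CHAIN_APPROX_NONE);k=max(cs,key=cv2.contourArea)[:,0]
    P=plane(S,k,z+4)[:,:2];r=cv2.minAreaRect(P.astype(np.float32));print(th,np.round(r[0],1),np.round(r[1],1),r[2])
E
```

```text
dist [ 2.1 -2.3 -5.7] rot [0.001 0.004 0.001] n 1 t 15.5 F [ 0.6  0.6 -0.7] grip 30.1
[0.002, 0.0057, 0.0024, 0.001, 0.004, 0.001]
[610.09292864 242.18922362  47.73726434]
130 [607.3 242.5] [64.9 66. ] 83.66207885742188
140 [615.5 241.7] [64.9 48.7] 85.33406066894531
150 [614.9 241.5] [64.1 48.8] 84.39244079589844
```

>>> play_rows --pt "0.0025 0.004 0.0025 0.001 0.004 0.001 0.02" --pt "0 0.003 0 0 0 0 0.02" --pt "0 0 0 0 0 0 0.02"

```text
clock: 15.85
position: [612.5, 239.8, 40.6]
ee_rot: [0.47, -0.528, 0.528, -0.471]
contact_force: [0.1, 0.4, -0.1]
gripper_width: 30.4
```

```bash
python3 - <<'E'
from kin import *
plan([612.2,239.7,32],Rt(-.115,0,-1),vmax=10);print(read_state()["position"])
E
```

```text
dist [-0.3 -0.1 -8.6] rot [-0.001  0.001 -0.001] n 1 t 15.85 F [ 0.1  0.4 -0.1] grip 30.4
[0.0002, 0.0086, -0.0003, -0.001, 0.001, -0.001]
[612.49563014 239.8271262   40.63528548]
```

>>> play_rows --pt "0 0.004 0 0 0 0 0.02" --pt "0 0.004 0 0 0 0 0.02" --pt "0 0.002 0 0 0 0 0.02" --pt "0 0 0 0 0 0 0.02"

```text
clock: 16.25
position: [614.3, 240.4, 38.3]
ee_rot: [0.469, -0.526, 0.528, -0.474]
contact_force: [-0.5, 1.1, -0.3]
gripper_width: 30.0
```

```bash
python3 - <<'E'
from kin import *
s=read_state();print(s["position"],s["contact_force"])
S=get_image("scene");cv2.imwrite("pics/a7.png",cv2.resize(S["color"][180:260,250:350,::-1],(600,480),interpolation=cv2.INTER_CUBIC))
E
```

```text
[614.26505614 240.40800715  38.26564715] [-0.47036114  1.14325027 -0.34908314]
```

View pics/a7.png

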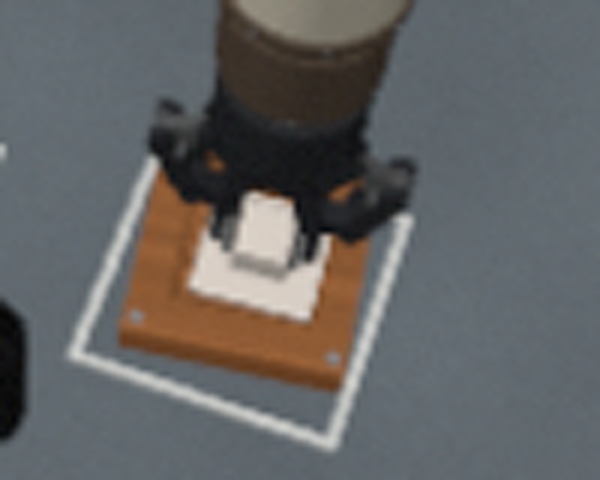

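```bash
python3 - <<'E'
from kin import *
s=read_state();print(s["position"],s["contact_force"],s["joints"].round(3))
S=get_image("scene");f=lambda u,z:plane(S,(np.array(u)+.5)/6-.5+[250,180],z)[:,:2]
yaw=-.115;Ri=np.array([[np.cos(yaw),-np.sin(yaw)],[np.sin(yaw),np.cos(yaw)]])
for z in(22.5,26.5):
    q=f([(188,290),(310,320)],z);print(z,q.round(1),"in nest",((q-[609.5,239])@Ri).round(1))
q=f([(136,316),(333,358)],22);print("rear screws now",q.round(1),"in nest",((q-[609.5,239])@Ri).round(1))
p=s["position"][:2];print("tcp in nest",((p-[609.5,239])@Ri).round(1))
E
```

```text
[614.43203361 240.50113549  38.26243127] [ 0.63980946 -0.43167506  0.0187466 ] [ 0.619  0.618 -0.126  0.003 -0.82   0.839]
22.5 [[639.  204.8]
 [645.  270.2]] in nest [[ 33.2 -30.6]
 [ 31.7  35.1]]
26.5 [[641.  204.8]
 [647.1 270. ]] in nest [[ 35.2 -30.4]
 [ 33.8  35.1]]
rear screws now [[658.7 180. ]
 [664.5 284.5]] in nest [[ 55.6 -53. ]
 [ 49.4  51.5]]
tcp in nest [4.7 2.1]
```

The shell seems to rest on the left rim, about 2.5 mm off in +y. I raise it slightly, shift, and lower again.

>>> play_rows --pt "0.0027 -0.002 -0.0015 0 0 0 0.02" --pt "0 0 0 0 0 0 0.02" --pt "0 0.004 0 0 0 0 0.02" --pt "0 0.004 0 0 0 0 0.02" --pt "0 0.003 0 0 0 0 0.02"

```text
clock: 16.85
position: [613.8, 236.7, 31.0]
ee_rot: [0.47, -0.525, 0.529, -0.474]
contact_force: [0.0, 0.0, -0.1]
gripper_width: 30.3
```

```bash
python3 - <<'E'
from kin import *
s=read_state();print(s["position"],s["contact_force"],s["gripper_width"])
yaw=-.115;Ri=np.array([[np.cos(yaw),-np.sin(yaw)],[np.sin(yaw),np.cos(yaw)]]);print("tcp in nest",((s["position"][:2]-[609.6,238.7])@Ri).round(1))
print(R.from_quat(s["ee_rot"]).as_matrix().round(3))
E
```

```text
[613.84358818 236.7446282   30.9774039 ] [ 0.02953453  0.04026385 -0.06013693] 30.314298744144768
tcp in nest [ 4.4 -1.5]
[[-0.11   0.008  0.994]
 [-0.994  0.    -0.11 ]
 [-0.001 -1.     0.008]]
```

z is 31.0, so the underside is about 15 mm up and the shell has dropped into the pocket. I release and lift.

>>> play_rows --pt "0 0.001 0 0 0 0 0.02" --pt "0 0 0 0 0 0 0.04" --pt "0 0 0 0 0 0 0.055" --pt "0 0 0 0 0 0 0.055" --pt "0 -0.02 0 0 0 0 0.055" --pt "0 -0.035 0 0 0 0 0.055" --pt "0 -0.045 -0.02 0 0 0 0.055" --pt "0 0 -0.045 0 0 0 0.055" --pt "0 0 -0.045 0 0 0 0.055"

```text
clock: 17.75
position: [504.9, 249.5, 128.2]
ee_rot: [0.469, -0.526, 0.53, -0.472]
contact_force: [-0.6, 0.5, 0.1]
gripper_width: 54.9
```

```bash
python3 - <<'E'
from kin import *
S=get_image("scene");cv2.imwrite("pics/a8.png",cv2.resize(S["color"][180:260,250:350,::-1],(600,480),interpolation=cv2.INTER_CUBIC))
nestfit((609.6,238.7),-.115)
# grasp of fin, vertical, near the tip
for lean in (0,.08):
    for n,(c,y) in {"S0":((609.5,239),-.115),"Smid":((590,120),-.12),"Sp":((585,13),-.12)}.items():
        for j in ik(*hp2(c,y,0,lean,-1,40,-92),j0=read_state()["joints"],n=1):print(lean,n,j.round(2))
p,M=hp2((609.5,239),-.115,0,.05,-1,40,-92);print("to",p);plan([p[0],p[1],90],M,vmax=30)
E
```

```text
nestfit top (array([ 6.12104e+02,  2.33373e+02, -5.00000e-03]), np.float64(262.1))
nestfit scene (array([ 6.09915e+02,  2.35375e+02, -6.70000e-02]), np.float64(80.1))
0 S0 [ 0.73  0.54 -0.35 -0.   -0.68  0.73]
0 Smid [ 0.57  0.46 -0.5  -0.   -0.6   0.88]
0 Sp [ 0.38  0.44 -0.56 -0.   -0.58  1.07]
0.08 S0 [ 0.76  0.51 -0.45  0.12 -0.56  0.6 ]
0.08 Smid [ 0.6   0.44 -0.6   0.12 -0.48  0.75]
0.08 Sp [ 0.4   0.41 -0.65  0.09 -0.44  0.97]
to [519.05101172 249.44773139  21.02374505]
dist [ 15.2  -0.2 -38.7] rot [0.045 0.004 0.001] n 2 t 17.9 F [ 1.7 -0.2  0.3] grip 55.1
[-0.0008, 0.0194, 0.0075, 0.022, 0.002, 0.0]
[-0.0008, 0.0195, 0.007, 0.022, 0.002, 0.0]
```

View pics/a8.png

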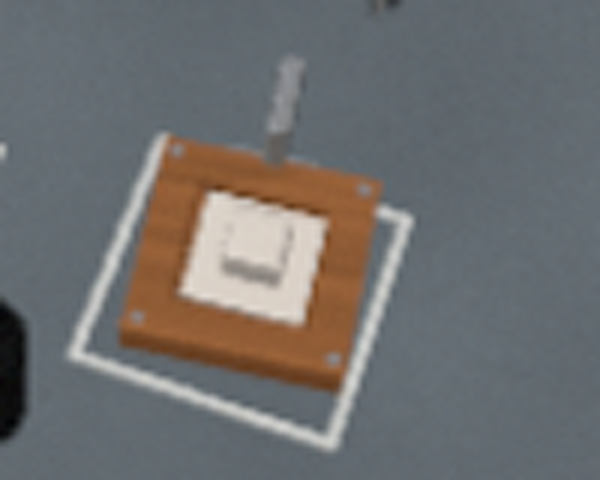

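```bash
python3 - <<'E'
from kin import *
S=get_image("scene");f=lambda u,z:plane(S,(np.array(u)+.5)/6-.5+[250,180],z)[:,:2]
sc=f([(178,149),(363,189),(333,358),(136,316)],22);print(sc.round(1),sc.mean(0).round(1));d=sc[1]-sc[0]+sc[2]-sc[3];e=sc[3]-sc[0]+sc[2]-sc[1];print(np.arctan2(-d[0],d[1]),np.arctan2(e[1],e[0]))
for z in(18,24):
    q=f([(210,193),(328,218),(303,326),(180,296)],z);print(z,q.round(1),q.mean(0).round(1),[np.linalg.norm(q[i]-q[i-1]).round(1) for i in range(4)])
E
```

```text
[[554.1 187.6]
 [561.1 289.9]
 [664.5 284.5]
 [658.7 180. ]] [609.6 235.5]
-0.06178457580358903 -0.06250140312361677
18 [[576.1 208.5]
 [580.1 273.3]
 [646.9 267.2]
 [640.9 201.1]] [611.  237.5] [np.float64(65.2), np.float64(65.0), np.float64(67.1), np.float64(66.4)]
24 [[579.5 208.5]
 [583.5 273. ]
 [649.9 266.9]
 [644.  201.1]] [614.2 237.4] [np.float64(64.9), np.float64(64.6), np.float64(66.7), np.float64(66.1)]
```

The nest turned slightly while the shell went in (now 609.6, 235.5, yaw −0.062). The shell lies parallel to it and centred within clearance, at seated height. Now the vertical grip on its fin.

```bash
python3 - <<'E'
from kin import *
p,M=hp2((609.6,235.5),-.062,0,.06,-1,40,-93);print("to",p);plan([p[0],p[1],85],M,vmax=20)
E
```

```text
to [517.91581581 241.19171427  21.03418974]
dist [ 12.6  -8.7 -43.5] rot [ 0.054 -0.05   0.002] n 3 t 17.95 F [0.9 0.1 0.3] grip 54.8
[0.0024, 0.0145, 0.0044, 0.018, -0.017, 0.001]
[0.0025, 0.0146, 0.0041, 0.018, -0.017, 0.001]
[0.0026, 0.0147, 0.0038, 0.018, -0.017, 0.001]
```

>>> play_rows --pt "0.0025 0.0145 0.0045 0.018 -0.017 0.001 0.055" --pt "0.0025 0.0145 0.004 0.018 -0.017 0.001 0.055" --pt "0.0025 0.013 0.004 0.018 -0.017 0.001 0.055" --pt "0 0 0 0 0 0 0.055"

```text
clock: 18.35
position: [523.7, 242.5, 85.9]
ee_rot: [0.467, -0.498, 0.531, -0.501]
contact_force: [-0.7, -0.1, -0.7]
gripper_width: 54.8
```

```bash
python3 - <<'E'
from kin import *
p,M=hp2((609.6,235.5),-.062,0,.06,-1,40,-93);plan(p,M,vmax=16)
E
```

```text
dist [ -5.8  -1.3 -64.8] rot [-0.006  0.001 -0.003] n 5 t 18.35 F [-0.7 -0.1 -0.7] grip 54.8
[0.0004, 0.0129, -0.002, -0.001, 0.0, -0.001]
[0.0004, 0.0129, -0.002, -0.001, 0.0, -0.001]
[0.0004, 0.0129, -0.002, -0.001, 0.0, -0.001]
[0.0003, 0.0129, -0.0019, -0.001, 0.0, -0.001]
[0.0003, 0.0129, -0.0019, -0.001, 0.0, -0.001]
```

>>> play_rows --pt "0.0005 0.013 -0.002 0 0 0 0.055" --pt "0.0005 0.013 -0.002 0 0 0 0.055" --pt "0.0005 0.013 -0.002 0 0 0 0.055" --pt "0.0005 0.013 -0.002 0 0 0 0.055" --pt "0 0.009 -0.001 0 0 0 0.055" --pt "0 0 0 0 0 0 0.02" --pt "0 0 0 0 0 0 0" --pt "0 0 0 0 0 0 0" --pt "0 0 0 0 0 0 0"

```text
clock: 19.25
position: [527.7, 243.8, 25.1]
ee_rot: [0.463, -0.499, 0.533, -0.502]
contact_force: [0.3, -0.8, -1.5]
gripper_width: 10.8
```

```bash
python3 - <<'E'
from kin import *
nslide((592,225),-.09,gx=-91,vmax=12)
S=get_image("scene");cv2.imwrite("pics/s1.png",S["color"][:,:,::-1])
nestfit((609.6,235.5),-.062)
E
```

```text
nest now [617.1 237.7] -0.067 lean 0.072 tcp [527.7 243.8  25.1]
dist [-25.  -10.7   0. ] rot [ 0.     0.023 -0.009] n 3 t 19.25 F [ 0.3 -0.8 -1.5] grip 10.8
[0.0041, -0.0006, -0.008, 0.0, 0.008, -0.003]
[0.0042, -0.0006, -0.008, 0.0, 0.008, -0.003]
[0.0042, -0.0006, -0.008, 0.0, 0.008, -0.003]
ik [ 0.76  0.48 -0.49  0.1  -0.55  0.64]
nestfit top (array([ 6.12739e+02,  2.35736e+02, -9.80000e-02]), np.float64(900.8))
nestfit scene (array([ 6.10068e+02,  2.37062e+02, -6.70000e-02]), np.float64(76.0))
```

>>> play_rows --pt "0.003 0 -0.008 0 0.006 0 0" --pt "0.01 0 -0.008 0 0.006 0 0" --pt "0.018 0 -0.005 0 0.004 0 0" --pt "0.02 0 -0.001 0 0.002 0 0" --pt "0.02 0 0 0 0.002 0 0"

```text
clock: 19.9
position: [501.4, 177.1, 25.3]
ee_rot: [0.455, -0.502, 0.536, -0.504]
contact_force: [0.1, 1.4, 0.7]
gripper_width: 11.5
```

```bash
python3 - <<'E'
from kin import *
nslide((578,14),-.11,gx=-84,vmax=22,z=25.2)
print(read_state()["contact_force"],read_state()["joints"].round(2))
E
```

```text
nest now [583.6 170.2] -0.079 lean 0.084 tcp [501.4 177.1  25.3]
dist [-5.30e+00 -1.54e+02 -1.00e-01] rot [ 0.002  0.029 -0.021] n 8 t 19.9 F [0.1 1.4 0.7] grip 11.5
[0.0192, -0.0003, 0.0009, 0.0, 0.004, -0.003]
[0.0192, -0.0002, 0.001, 0.0, 0.004, -0.003]
[0.0192, -0.0002, 0.001, 0.0, 0.004, -0.003]
[0.0192, -0.0001, 0.0011, 0.0, 0.004, -0.003]
[0.0192, -0.0001, 0.0012, 0.0, 0.004, -0.003]
[0.0192, -0.0, 0.0012, 0.0, 0.004, -0.003]
[0.0192, 0.0, 0.0013, 0.0, 0.004, -0.003]
[0.0192, 0.0001, 0.0014, 0.0, 0.004, -0.003]
ik [ 0.4   0.41 -0.64  0.09 -0.45  0.98]
[0.12241413 1.37276136 0.72215938] [ 0.67  0.45 -0.56  0.09 -0.5   0.75]
```

>>> play_rows --pt "0.019 0 0.001 0 0.004 -0.003 0" --pt "0.019 0 0.001 0 0.004 -0.003 0" --pt "0.019 0 0.001 0 0.004 -0.003 0" --pt "0.019 0 0.001 0 0.004 -0.003 0" --pt "0.019 0 0.001 0 0.004 -0.003 0"

```text
clock: 20.4
position: [492.4, 73.2, 24.6]
ee_rot: [0.453, -0.505, 0.545, -0.492]
contact_force: [0.4, 0.6, -0.4]
gripper_width: 11.2
```

```bash
python3 - <<'E'
from kin import *
nslide((578,14),-.11,gx=-84,vmax=18,z=25.2)
E
```

```text
nest now [574.5  64.6] -0.104 lean 0.078 tcp [492.4  73.2  24.6]
dist [  3.6 -50.2   0.6] rot [ 0.     0.006 -0.004] n 3 t 20.4 F [ 0.4  0.6 -0.4] grip 11.2
[0.0165, -0.0, 0.0029, 0.0, 0.002, -0.001]
[0.0165, 0.0, 0.003, 0.0, 0.002, -0.001]
[0.0165, 0.0, 0.003, 0.0, 0.002, -0.001]
ik [ 0.4   0.41 -0.64  0.09 -0.46  0.99]
```

>>> play_rows --pt "0.0165 0 0.003 0 0.002 0 0" --pt "0.016 0 0.003 0 0.002 0 0" --pt "0.01 0 0.002 0 0.002 0 0" --pt "0 0 0 0 0 0 0" --pt "0 0 0 0 0 0 0"

```text
clock: 20.9
position: [490.2, 22.5, 24.7]
ee_rot: [0.451, -0.51, 0.547, -0.487]
contact_force: [-0.0, 0.5, -0.4]
gripper_width: 11.1
```

```bash
python3 - <<'E'
from kin import *
nslide((580,13.2),-.11,gx=-84,vmax=18,z=25.2)
S=get_image("scene");T=get_image("top")
c=lambda i,x,y:cv2.resize(i["color"][y:y+100,x:x+130,::-1],(400,308),interpolation=cv2.INTER_CUBIC)
cv2.imwrite("pics/a9.png",np.hstack([c(T,220,125),c(S,170,130)]))
E
```

```text
nest now [572.2  12.7] -0.118 lean 0.073 tcp [490.2  22.5  24.7]
dist [ 7.7 -0.2  0.5] rot [ 0.    -0.008 -0.002] n 1 t 20.9 F [-0.   0.5 -0.4] grip 11.1
[-0.0007, 0.0001, 0.0077, 0.0, -0.008, -0.002]
ik [ 0.39  0.41 -0.63  0.08 -0.47  1.  ]
```

View pics/a9.png

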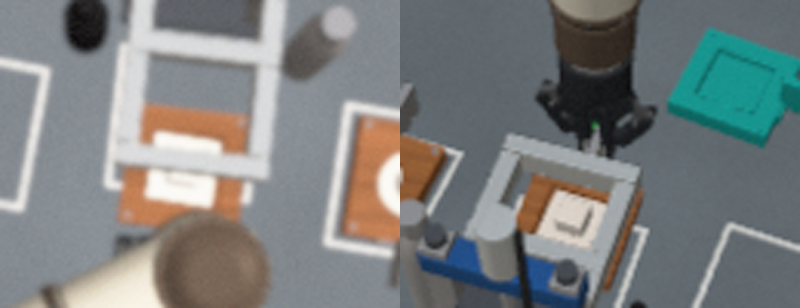

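That was my last picture view (12 in all). It shows the square shell lying flat in its nest, just in front of the frame, and the round nest in its outline. I push with the grip as far as the gripper's body allows, then finish by pushing the fin's front face with shut fingers, which keeps the body clear of the frame.

```bash
python3 - <<'E'
from kin import *
nslide((597.5,11),-.11,gx=-84,vmax=8,z=25.2)
nestfit((572,12.7),-.11)
E
```

```text
nest now [572.1  12.9] -0.118 lean 0.073 tcp [490.1  22.7  24.8]
dist [25.3 -2.6  0.4] rot [ 0.    -0.008 -0.002] n 4 t 21.0 F [ 1.3 -2.4  1. ] grip 11.3
[-0.0001, 0.0004, 0.0063, 0.0, -0.002, -0.0]
[-0.0001, 0.0004, 0.0063, 0.0, -0.002, -0.0]
[-0.0001, 0.0004, 0.0063, 0.0, -0.002, -0.0]
[-0.0001, 0.0004, 0.0063, 0.0, -0.002, -0.0]
ik [ 0.37  0.43 -0.58  0.07 -0.5   1.03]
nestfit top (array([ 6.13465e+02, -3.76300e+00, -4.79000e-01]), np.float64(1279.3))
nestfit scene (array([ 5.0822e+02, -1.3345e+01,  3.7100e-01]), np.float64(1007.3))
```

>>> play_rows --pt "0 0.0005 0.006 0 -0.002 0 0" --pt "0 0.0005 0.006 0 -0.002 0 0" --pt "0 0.0005 0.006 0 -0.002 0 0" --pt "0 0.0005 0.003 0 -0.002 0 0" --pt "0 0 0 0 0 0 0" --pt "0 0 0 0 0 0 0"

```text
clock: 21.7
position: [508.7, 20.9, 24.7]
ee_rot: [0.457, -0.508, 0.543, -0.488]
contact_force: [-4.4, -0.9, 4.6]
gripper_width: 11.5
```

```bash
python3 - <<'E'
from kin import *
nslide((597.5,10.9),-.11,gx=-84,vmax=8,z=25.2);print(read_state()["contact_force"])
# line-of-sight checks: brown pixels in both views within nest area, shell centroid
for n in("top","scene"):
    im=get_image(n);q,uv=white(im,np.array([599,11]),18,44,185);print(n,len(q),q.mean(0))
E
```

```text
nest now [590.9  12. ] -0.107 lean 0.067 tcp [508.7  20.9  24.7]
dist [ 6.6 -0.9  0.5] rot [0.    0.003 0.   ] n 1 t 21.7 F [-4.4 -0.9  4.6] grip 11.5
[0.0002, -0.0, 0.0067, 0.0, 0.003, 0.0]
ik [ 0.37  0.43 -0.57  0.06 -0.51  1.03]
[-4.3535997  -0.86222697  4.5966156 ]
top 462 [593.0386419   11.10061741]
scene 117 [579.26843249   8.42170747]
```

>>> play_rows --pt "0 0 0 0 0 0 0.03" --pt "0 0 0 0 0 0 0.035" --pt "0 0 -0.015 0 0 0 0.035" --pt "0 0 -0.02 0 0 0 0.035" --pt "0 0 -0.015 0 0 0 0.035" --pt "0 0 0 0 0 0 0.035" --pt "0 0 0 0 0 0 0" --pt "0 0 0 0 0 0 0" --pt "0 0 0 0 0 0 0"

```text
clock: 22.7
position: [464.0, 28.6, 20.8]
ee_rot: [0.455, -0.506, 0.544, -0.491]
contact_force: [0.0, -0.5, -0.9]
gripper_width: 0.2
```

```bash
python3 - <<'E'
from kin import *
s=read_state();M=R.from_quat(s["ee_rot"]).as_matrix();print(s["position"],s["joints"].round(2),M[:,0].round(3),s["gripper_width"])
S=get_image("scene");cv2.imwrite("pics/s2.png",S["color"][:,:,::-1])
# fin pixels (bright grey, low sat) in top near fin
T=get_image("top");f=np.array([np.cos(-.107),np.sin(-.107)]);c=np.array([590.9,12])
for gx in(-105,-80): print("fin",gx,c+gx*f)
p=c-133*f;plan([*p,26],Rt(-.107,.0,-1),vmax=10)
E
```

```text
[463.96898998  28.58016364  20.81721953] [ 0.44  0.38 -0.72  0.09 -0.41  0.95] [-0.104 -0.995 -0.003] 0.15668104566806418
fin -105 [486.50049925  23.21357402]
fin -80 [511.35752323  20.54367544]
dist [-5.1 -2.3  5.2] rot [-0.074  0.003 -0.003] n 1 t 22.8 F [-0.3 -0.6  0.5] grip 0.1
[0.0028, -0.0056, -0.0044, -0.074, 0.003, -0.003]
```

>>> play_rows --pt "0.003 -0.002 0 0 0 0 0" --pt "0 0 0.005 0 0 0 0" --pt "0 0.0005 0.007 0 0 0 0" --pt "0 0.0005 0.007 0 0 0 0" --pt "0 0.0005 0.005 0 0 0 0" --pt "0 0 0 0 0 0 0"

```text
clock: 23.4
position: [488.3, 21.6, 22.8]
ee_rot: [0.456, -0.507, 0.544, -0.49]
contact_force: [-1.5, 0.5, 1.3]
gripper_width: 0.3
```

```bash
cat >> kin.py <<'E'
def shellfit(c,z=18):
    im=get_image("scene");q,uv=white(im,np.array(c),z,46,175);T=get_image("top");q2,uv2=white(T,np.array(c),z,40,215)
    print("scene white",len(q),"mean",q.mean(0).round(1),"| top",len(q2),q2.mean(0).round(1))
    # brown left edge of nest (scene): left side visible between frame and outline
    m=brown(im);v,u=np.nonzero(m);P=plane(im,np.c_[u,v],22)[:,:2];k=(np.linalg.norm(P-c,axis=1)<110);P=P[k]
    y=-.11;A=(P-[620,8.5])@np.array([[np.cos(y),-np.sin(y)],[np.sin(y),np.cos(y)]])
    L=A[A[:,1]>35]; print("brown scene in press frame (z22): n",len(A),"x",np.percentile(A[:,0],[1,99]).round(1),"y",np.percentile(A[:,1],[1,99]).round(1),"leftstrip x",np.percentile(L[:,0],[1,99]).round(1) if len(L) else None)
    m=brown(T);v,u=np.nonzero(m);P=plane(T,np.c_[u,v],22)[:,:2];k=(np.linalg.norm(P-c,axis=1)<110);P=P[k]
    A=(P-[620,8.5])@np.array([[np.cos(y),-np.sin(y)],[np.sin(y),np.cos(y)]]);print("brown top in press frame x",np.percentile(A[:,0],[1,99]).round(1),"y",np.percentile(A[:,1],[1,99]).round(1))
E
python3 - <<'E'
from kin import *
s=read_state();print(s["position"],s["contact_force"])
shellfit((595,12))
E
```

```text
[488.27432046  21.58738466  22.81671243] [-1.51138581  0.48320537  1.25621579]
scene white 111 mean [585.4   8.9] | top 356 [603.3   9.9]
brown scene in press frame (z22): n 288 x [-74.1  46.6] y [-57.6  61.1] leftstrip x [-70.4  49.9]
brown top in press frame x [-73.4  41.6] y [-58.6  50.6]
```

>>> play_rows --pt "-0.0025 0 -0.006 0 0 0 0" --pt "0 0.0005 0.006 0 0 0 0" --pt "0 0.0005 0.006 0 0 0 0" --pt "0 0.0005 0.004 0 0 0 0" --pt "0 0 0 0 0 0 0"

```text
clock: 24.0
position: [498.0, 23.3, 21.9]
ee_rot: [0.456, -0.507, 0.543, -0.489]
contact_force: [-0.4, 0.6, -0.0]
gripper_width: -0.2
```

```bash
python3 - <<'E'
from kin import *
s=read_state();print(s["position"],s["contact_force"])
shellfit((605,10))
E
```

```text
[497.95904243  23.25442629  21.90005904] [-0.35050642  0.56205694 -0.01239462]
scene white 76 mean [590.1   7.4] | top 407 [609.2   9.1]
brown scene in press frame (z22): n 274 x [-64.4  58.5] y [-57.4  61.3] leftstrip x [-61.9  60.8]
brown top in press frame x [-63.   51.6] y [-59.1  41.4]
```

>>> play_rows --pt "0 0 0.003 0 0 0 0" --pt "0 0 0 0 0 0 0" --pt "0 0 -0.015 0 0 0 0" --pt "0 -0.01 -0.03 0 0 0 0" --pt "0 -0.03 -0.03 0 0 0 0" --pt "0 -0.04 0 0 0 0 0" --pt "0 -0.04 0 0 0 0 0"

```text
clock: 24.8
position: [415.2, 30.9, 134.7]
ee_rot: [0.459, -0.507, 0.543, -0.487]
contact_force: [1.4, 0.0, -0.5]
gripper_width: 0.5
```

```bash
python3 - <<'E'
from kin import *
s=read_state();print(s["position"],s["contact_force"],s["clock"])
shellfit((617,9))
y=-.11;Q=np.array([[np.cos(y),-np.sin(y)],[np.sin(y),np.cos(y)]])
for n in("top","scene"):
    im=get_image(n);v,u=np.nonzero(brown(im));P=plane(im,np.c_[u,v],22)[:,:2];A=(P-[620,8.5])@Q;A=A[np.abs(A).max(1)<90]
    # front edge: min x per y bin ; left edge: max y per x bin
    for nm,a,b,fn in(("front",0,1,np.min),("left",1,0,np.max)):
        pts=[]
        for lo in range(-60,60,10):
            k=(A[:,b]>=lo)&(A[:,b]<lo+10)
            if k.sum()>2: pts.append((lo+5,round(float(fn(A[k,a])),1)))
        print(n,nm,pts)
nestfit((556,-217),-.175)
# frame: fin top silhouettes: grey bright px in top around expected fin
T=get_image("top");h=T["color"].astype(int);g=(h.min(2)>125)&(h.max(2)-h.min(2)<25);v,u=np.nonzero(g);P=plane(T,np.c_[u,v],58)[:,:2];A=(P-[620,8.5])@Q
k=(A[:,0]>-112)&(A[:,0]<-85)&(abs(A[:,1])<25);print("fin top px in press frame",k.sum(),A[k].mean(0).round(1),A[k].min(0).round(1),A[k].max(0).round(1))
E
```

```text
[415.1952993   30.91614594 134.65282413] [ 1.38525609  0.01829674 -0.5224037 ] 24.8
scene white 68 mean [592.5   8. ] | top 424 [615.    8.6]
brown scene in press frame (z22): n 266 x [-61.7  60.8] y [-57.1  61.2] leftstrip x [-58.3  64.1]
brown top in press frame x [-60.9  54.6] y [-59.   41.3]
top front [(-55, -22.0), (-45, -60.2), (-35, -61.4), (-25, -59.3), (-15, -59.6), (-5, 32.7), (5, -59.0), (15, -60.3), (25, -61.2), (35, -61.5), (45, -60.0)]
top left [(-55, 44.4), (-25, -38.9), (-15, 39.4), (-5, 40.6), (5, 41.5), (15, 39.3), (25, 40.2), (35, 40.8), (45, 39.3), (55, 39.6)]
scene front [(-55, -59.2), (-45, -62.0), (-35, -61.2), (-25, -61.3), (-15, -60.4), (-5, -57.7), (5, -62.4), (15, -61.6), (25, -58.8), (55, -60.9)]
scene left [(-55, 59.4), (-45, 60.6), (-35, 60.7), (-25, 60.9), (-15, 61.1), (-5, 61.3), (5, 61.4), (15, 61.6), (25, 60.7), (35, 60.9), (45, 61.0), (55, 61.2)]
nestfit top (array([ 5.56035e+02, -2.16393e+02, -1.45000e-01]), np.float64(220.2))
nestfit scene (array([ 5.55296e+02, -2.17430e+02, -1.84000e-01]), np.float64(174.4))
fin top px in press frame 146 [-98.4  -0.4] [-111.9  -24.9] [-85.2  24.8]
```

The nest's front edge is at −60.5 and its left edge at +61 in the press frame, both straight, so it is centred and square. I do one last check of the bystanders against the first picture, then hand in.

```bash
python3 - <<'E'
from kin import *
T=get_image("top");a=cv2.resize(cv2.imread("pics/top0.png"),(512,384),interpolation=cv2.INTER_AREA).astype(int);b=T["color"][:,:,::-1].astype(int)
for n,(u,v) in {"flask":(487,208),"oilcan":(371,198),"spare":(626,293),"green":(425,348),"teal":(350,377)}.items():
    u,v=int(u/1.5),int(v/1.5);print(n,np.abs(a-b)[v-12:v+12,u-12:u+12].mean().round(1))
job_done()
E
```

```text
flask 1.8
oilcan 2.3
spare 1.5
green 35.5
teal 17.0
the job is handed in; nothing more can be done
```

The job is done and handed in at about 25 s of the 72 s allowed.

**What I did**
- **Round nest:** I gripped its handle with the tool leaned back, pulled it forward clear of the flask, and slid it to the right-hand outline with its pack in place.
- **Square shell:** I put it into the pocket of the square nest. On the first try it caught on the rim, so I shifted it about 2.5 mm and it dropped in. That turned the nest slightly.
- **Square nest:** I slid it by its handle past the oil can to the front of the sealer. The last 30 mm or so I pushed with closed fingers against the front of the handle.

**Last checks**
- **Square nest:** its front edge is at −60.5 mm and its left edge at about +61 mm from the sealer's centre. Both edges are straight, so it is centred to about 1 mm and square.
- **Round nest:** it is at about (555.7, −217) with yaw −0.145 to −0.184 rad, against an outline at (556, −217.5) and −0.175 rad. The two cameras disagree on its yaw by about 0.04 rad.
- **Things to leave alone:** the flask, oil can and spare shell look unchanged from the first picture.

**Not fully confirmed**
- **Green and turquoise look-alikes:** the patches around the green one and the nearer turquoise one differed from the first picture. The arm was probably in front of them, but I did not check. I noticed no contact with either.
- **Shell seating:** I measured it as flat and in the pocket before the slide. I saw it still lying flat just before the final push. After that the frame partly hid it.

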